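Free a seized pulley along its jackshaft

ROBOT

A 7-joint arm with a two-finger parallel gripper is mounted at the origin on the work surface. World frame = base frame: x ahead of the robot, y to its left, z up, the work surface at z = 0. Lengths are in m, angles in rad, forces in N, time in s.
With the tool pointing down it reaches from about 0.4 to 0.85 m from the base axis. Payload 10.4 kg.
Tool frame: the origin (TCP) lies between the finger pads; the fingertips stand 8 mm ahead of it and the grasp point (between the pads) lies 11 mm behind it; z points along the fingers, x is the direction in which the jaws open and shut, and the axes are right-handed (so a half turn about z gives the same grasp; the last joint's range is limited). The gripper opens to 87 mm and grips with 3 to 60 N. Pads are 19 mm wide; open, the fingers measure 117 mm over their backs; the gripper's body (75 mm by 190 mm) begins 51 mm behind the grasp point.
Start: joints at [1.194, 0.332, -0.065, 1.46, 0.022, 1.35, -0.088], TCP at [0.217, -0.586, 0.231] pointing down, gripper open.
Joint ranges: [-2.6, 2.6], [-0.5, 2.12], [-1.47, 1.34], [0.16, 2.42], [-1.27, 4.41], [0.06, 2.06], [-2.6, 2.6]. Speed limits (rad/s): [2.22, 2.22, 2.79, 2.79, 3.14, 3.14, 3.14].

INTERFACE

Orientations are given as a unit quaternion [x, y, z, w].
In Python, from bench import r, viewer gives the robot as it stands.
- The arm moves only by the tool apply_moves, never from a script. Its argument "increments" is a list of rows, each an object with "grip": the closure in counts, from 0 (fully open) to 255 (shut); "xyz": the shift along the tool's x, y, z in mm, a list of three; "rotation": the turn, a rotation vector about the tool's x, y, z in degrees, a list of three. A call has 1 to 5 rows; each row is the pose to reach, as a shift and turn from the pose measured when the call began, along the tool's axes at that moment; what a row does not reach only later rows make up. A row lasts 1/8 s, in which the tool goes at most 62.5 mm and 10.7 degrees, less where a joint would pass 70% of its speed; a pose out of reach is approached as far as the arm can. A call with a gripper value outside its range is refused whole. The fingers move at their own pace and stop on an object; "squeeze" is the grip in N (left out, the last holds). Time passes only in rows, so rows that repeat a pose let the fingers close. It gives the time, the measured TCP pose, the force and the opening at its end, in the units of the state.
- r.read_state(): the state, without advancing time (a new reading comes with each control period).
- viewer.camera(name): name is "scene" or "top" or "wrist"; returns a dict with "img" (384x512x3 uint8, blue, green, red), "range_z" (384x512 float32, m along the optical axis (not along the pixel's ray), 0 where there is no reading), "vertical_fov" (degrees; the focal length in pixels is half the picture's height over the tangent of half this angle, whatever the lens; pixels are square), "cx", "cy" (the principal point, pixels), "rvec" (rotation vector, rad) and "tvec" (3), from world to camera coordinates, as OpenCV has them. Camera axes: x right, y down, z forward; pixel columns grow to the right and rows downward; lengths in m; the calibration is good to about 2 mm. A picture is of the moment at which its call begins.
- r.close_job(): hands the job in, once; it reports no verdict.
The state is a dict: "time": time; "joint_positions": joint angles; "joint_vel": joint speeds; "joint_torque": joint torques, N m; "ee_pos": TCP position; "eef_rot": TCP orientation; "ft_force": force on the tool from outside, world axes, zero at the start; "torque": the same for the moment, N m; "width": finger opening in m.
Only numpy, scipy, OpenCV 4.12 (cv2) and the standard library are available. Lean on these libraries where they do the work, as an engineer would, in place of code of your own. Each camera call takes 0.05 s, during which the arm holds its last target.

TASK

The big pulley has seized on its jackshaft with its set screw already out. Take the mallet by its handle and, with light taps on the pulley's flat back face on alternating sides of the shaft, walk it along until its hub sits fully home and square against the set collar; stop as soon as it comes up solid, and never hit it hard or push it with the gripper. Then lay the mallet back down on the bench, leaving everything else where it is.

Things in the scene. Friction and masses are not known exactly. Their poses are not given: they have to be found in the camera images.
- pulley: Big aluminium V-belt pulley, 125 mm diameter, rim 24 mm wide. Origin: centre of its flat back face, on the shaft axis, 95 mm above the bench. y: along its axis towards the collar, the way it must go (about world +y); x: level, in the face, away from the robot; z up. Each side of its bore is seized; one side over 4.5 mm ahead of the other (0.06 rad) binds it solid. It starts up to 3 mm crooked.
- tap_near (a point): Good place to tap on the pulley's back face, near side: 38 mm from the shaft towards the robot and 32 mm above its axis; same axes as the pulley, so tap along +y. About 12 N here creeps this side forward while the far side stays put; over 25 N is a hard hit.
- tap_far (a point): The same on the far side of the shaft (38 mm away from the robot, 32 mm above the axis): 12 N here moves the far side. The 20 mm shaft runs bare for about 145 mm behind the back face, then comes a bearing block, 31 mm higher than the shaft axis at its top. A mallet fits in from above, its level handle passing over the shaft.
- hub_end (a point): Centre of the pulley's hub end face (hub 45 mm diameter), 46 mm from the pulley's origin along y; same axes.
- collar_face (a point): Centre of the face of the steel set collar (36 mm diameter, 13 mm wide, locked on the shaft) that the hub end must come up to: a solid stop, 8 to 12 mm ahead of it at the start. y: the shaft's direction, away from the pulley; x level, away from the robot; z up. Shaft and stand are fixed to the bench.
- mallet: Mallet, about 0.38 kg, wooden handle and cross head with hard white faces. Origin on the underside of the head, 18 mm below mallet_head; same axes.
- mallet_head (a point): Middle of the mallet's head, a cylinder 36 mm in diameter and 90 mm long along y (flat faces 45 mm either side); the handle points along -x. z is up while it lies level on the bench, this point 18 mm above it.
- mallet_grip (a point): Point on the axis of the mallet's handle, 60 mm from the middle of the head: a good place to grip across it. The straight handle is 18 mm wide, 22 mm high and ends 208 mm from the head in a butt 42 mm long and as high as the head. Same axes as mallet_head.
- spray_can: Bystander: a spray can standing on the bench, 52 mm diameter, about 155 mm high; origin under its centre.
- wrench: Bystander: a steel wrench, 180 mm long, lying on the bench beyond the jackshaft; origin at its middle.
- small_pulley: Bystander: a small pulley, 76 mm diameter, lying flat on the bench; origin under its centre.
- parts_tray: Bystander: a steel parts tray, 140 x 200 x 35 mm; origin under its centre.

How it is judged:
By the outcome, as a careful person would: the job done as asked, in the order asked, and still so for the second after the job is handed in, with the robot touching nothing.
It also fails if it takes over 64 s, if anything falls off the work surface, if the arm or the gripper's body presses on something with over 40 N, if the wrist force passes 120 N, or if a joint passes its speed limit or range.

## Working session

There is one attempt and no reset: what is moved stays moved. The work goes in short steps, Python scripts to look and compute and a tool call to move; the robot and the scene stay as the last step left them, time stands still between calls to the robot, and variables do not carry over. Pictures are saved under pics/ and viewed, and the job is handed in when it is done.

Besides the shell and the picture viewer there is one more tool, called after "Emit:" by a JSON object that holds its "name" and its "arguments". apply_moves: Moves the arm, as the interface text tells. Its arguments: {"type":"object","properties":{"increments":{"type":"array","items":{"type":"object","properties":{"grip":{"type":"number"},"xyz":{"type":"array","items":{"type":"number"}},"rotation":{"type":"array","items":{"type":"number"}}}}},"squeeze":{"type":"number"}},"required":["increments"]}

```bash
ls; mkdir -p pics; cat > h.py <<'E'
import numpy as np, cv2
from scipy.spatial.transform import Rotation as R
from bench import r, viewer
def cam(n):
    c=viewer.camera(n); h=c["img"].shape[0]
    f=h/2/np.tan(np.radians(c["vertical_fov"])/2)
    c["f"]=f; c["R"]=cv2.Rodrigues(np.array(c["rvec"],float))[0]; c["t"]=np.array(c["tvec"],float).ravel()
    return c
def pts(c):
    z=c["range_z"]; v,u=np.indices(z.shape)
    P=np.stack([(u-c["cx"])/c["f"]*z,(v-c["cy"])/c["f"]*z,z],-1)
    W=(P-c["t"])@c["R"]
    W[z<=0]=np.nan
    return W
def ray(c,u,v,z):
    d=c["R"].T@np.array([(u-c["cx"])/c["f"],(v-c["cy"])/c["f"],1]); o=-c["R"].T@c["t"]
    return o+d*(z-o[2])/d[2]
def proj(c,p):
    q=c["R"]@np.array(p)+c["t"]; return q[0]/q[2]*c["f"]+c["cx"],q[1]/q[2]*c["f"]+c["cy"]
def st():
    s=r.read_state(); print({k:np.round(s[k],4).tolist() for k in ("time","ee_pos","eef_rot","ft_force","torque","width","joint_positions")}); return s
E
python3 - <<'E'
from h import *
s=st(); print(R.from_quat(s["eef_rot"]).as_matrix().round(3))
for n in ("scene","top","wrist"):
    c=cam(n); np.savez("c_"+n,**c); cv2.imwrite(f"pics/{n}0.png",c["img"]); print(n,c["f"],c["cx"],c["cy"],(-c["R"].T@c["t"]).round(3))
E
```

```text
pics
{'time': 0.0, 'ee_pos': [0.2164, -0.5859, 0.2298], 'eef_rot': [0.8205, -0.5716, -0.0006, -0.0004], 'ft_force': [0.1216, 0.3143, 0.261], 'torque': [-0.0055, 0.0538, -0.0048], 'width': 0.087, 'joint_positions': [1.1944, 0.3329, -0.0647, 1.4609, 0.0216, 1.3499, -0.0885]}
[[ 0.346 -0.938 -0.001]
 [-0.938 -0.346  0.001]
 [-0.001  0.    -1.   ]]
scene 486.44517921460283 258.892250592982 185.12705888773024 [ 1.522 -0.548  1.396]
top 396.65846778775773 254.22489598549046 187.58258933381674 [0.451 0.073 1.418]
wrist 338.8057314842238 251.4617111939837 190.95259788337233 [ 0.283 -0.561  0.384]
```

View pics/scene0.png

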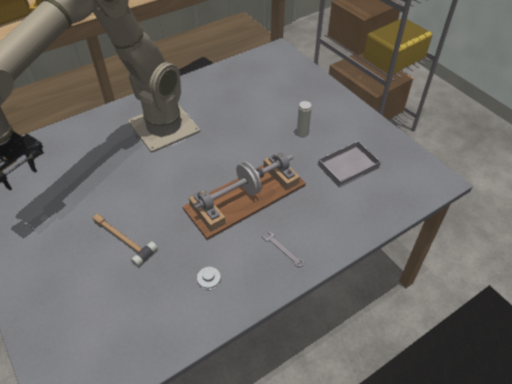

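View pics/top0.png

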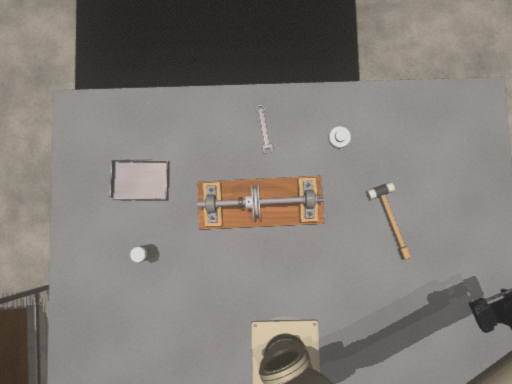

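View pics/wrist0.png

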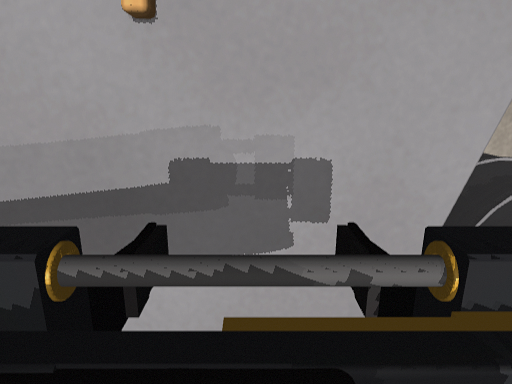

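The scene view shows the jackshaft mid-bench (pulley ≈(248,180)) and the mallet at (125,240). In the top view the pulley is at (256,203), the collar at (247,203), the mallet head at (381,191) and its butt at (405,253). Now measuring.

```bash
python3 - <<'E'
from h import *
c=dict(np.load("c_top.npz")); W=pts(c); hsv=cv2.cvtColor(c["img"],cv2.COLOR_BGR2HSV)
for u,v in [(370,193),(381,191),(393,187),(387,205),(405,253)]: print(u,v,W[v,u].round(3),ray(c,u,v,0.03).round(3),hsv[v,u])
# handle mask
m=(hsv[...,1]>110)&(hsv[...,0]>5)&(hsv[...,0]<25); m[:, :350]=0; m[270:]=0
v,u=np.nonzero(m); P=np.array([ray(c,a,b,0.025) for a,b in zip(u,v)]); print(len(P),P.min(0),P.max(0))
mu=P.mean(0); w,V=np.linalg.eigh(np.cov(P[:,:2].T)); print("handle",mu,V[:,1],w)
# head mask: points above bench 
m2=(W[...,2]>0.012)&(W[...,0]>.3)&(W[...,1]<-.25)&(W[...,1]>-.6)
Q=W[m2]; print(len(Q),Q.min(0),Q.max(0))
# shaft region
for y in np.arange(-.16,.25,.01):
    k=(abs(W[...,1]-y)<.005)&(W[...,0]>.3)&(W[...,0]<.5)&(W[...,2]>.07)
    if k.any(): q=W[k]; print(round(y,3),len(q),"zmax",q[:,2].max().round(4),"x",q[:,0].min().round(3),q[:,0].max().round(3), q[:,0].mean().round(4))
E
```

```text
370 193 [ 0.548 -0.31   0.035] [ 0.548 -0.312  0.03 ] [ 30  13 211]
381 191 [ 0.554 -0.349  0.034] [ 0.554 -0.35   0.03 ] [  8  10 101]
393 187 [ 0.566 -0.391  0.036] [ 0.567 -0.393  0.03 ] [ 27  11 209]
387 205 [ 0.504 -0.368  0.031] [ 0.504 -0.369  0.03 ] [ 16 107 207]
405 253 [ 0.339 -0.417  0.041] [ 0.338 -0.421  0.03 ] [ 17 103 210]Traceback (most recent call last):
  File "<stdin>", line 6, in <module>
    return umr_minimum(a, axis, None, out, keepdims, initial, where)
ValueError: zero-size array to reduction operation minimum which has no identity
```

```bash
python3 - <<'E'
import cv2
a=cv2.imread("pics/top0.png")[160:240,185:335]; cv2.imwrite("pics/topz.png",cv2.resize(a,None,fx=5,fy=5,interpolation=cv2.INTER_CUBIC))
a=cv2.imread("pics/scene0.png")[140:240,175:315]; cv2.imwrite("pics/scenez.png",cv2.resize(a,None,fx=5,fy=5,interpolation=cv2.INTER_CUBIC))
E
```

```text
(no output)
```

View pics/topz.png

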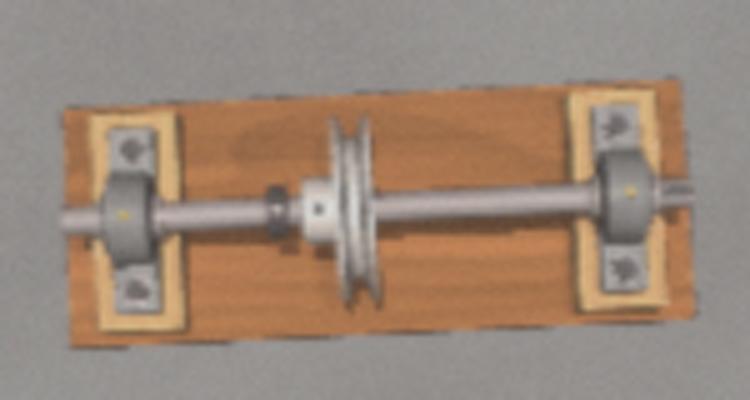

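View pics/scenez.png

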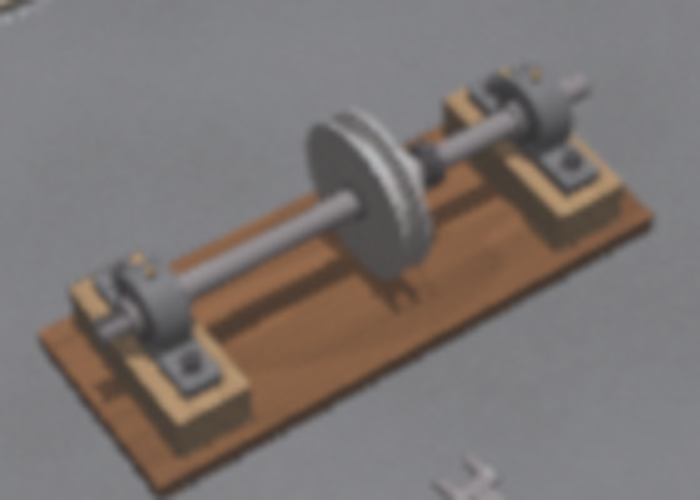

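The zoomed top view shows the collar at (277,212), hub at (318,210), pulley rims 335–380 and the bare shaft to the right up to the bearing at (600,195). The near (lower) side of the pulley seems to lag. Fixing the masks now.

```bash
python3 - <<'E'
from h import *
c=dict(np.load("c_top.npz")); W=pts(c); hsv=cv2.cvtColor(c["img"],cv2.COLOR_BGR2HSV)
m=(hsv[...,1]>70)&(hsv[...,0]>5)&(hsv[...,0]<25)&(hsv[...,2]>120); m[:, :350]=0; m[270:]=0
v,u=np.nonzero(m); P=np.array([ray(c,a,b,0.025) for a,b in zip(u,v)]); print(len(P),P.min(0),P.max(0))
mu=P.mean(0); w,V=np.linalg.eigh(np.cov(P[:,:2].T)); print("handle",mu,V[:,1],w)
hm=(hsv[...,1]<40)&((hsv[...,2]<115)|(hsv[...,2]>180)); hm[:180]=0;hm[202:]=0;hm[:,:362]=0;hm[:,400:]=0
v,u=np.nonzero(hm); H=np.array([ray(c,a,b,0.03) for a,b in zip(u,v)]); print(len(H)); hu=H.mean(0); w,V2=np.linalg.eigh(np.cov(H[:,:2].T)); print("head",hu,V2[:,1],w)
X=[]
for y in np.arange(-.17,.25,.01):
    k=(abs(W[...,1]-y)<.005)&(W[...,0]>.4)&(W[...,0]<.65)&(W[...,2]>.07)
    if k.any(): q=W[k]; print(round(y,3),len(q),"zmax",q[:,2].max().round(4),"x",q[:,0].min().round(3),q[:,0].max().round(3), q[:,0].mean().round(4))
E
```

```text
359 [ 0.32024929 -0.43971898  0.025     ] [ 0.54022428 -0.35069886  0.025     ]
handle [ 0.42405223 -0.39461867  0.025     ] [-0.94661484 -0.32236679] [3.06366454e-05 4.81061518e-03]
230
head [ 0.55595335 -0.34807915  0.03      ] [-0.3325534   0.94308443] [0.0001068  0.00072268]
-0.14 5 zmax 0.1069 x 0.523 0.537 0.5301
-0.13 18 zmax 0.1091 x 0.521 0.541 0.531
-0.12 18 zmax 0.1091 x 0.521 0.538 0.5291
-0.11 35 zmax 0.127 x 0.469 0.591 0.5211
-0.1 105 zmax 0.1275 x 0.469 0.591 0.5278
-0.09 111 zmax 0.1332 x 0.469 0.591 0.5285
-0.08 126 zmax 0.1266 x 0.469 0.591 0.5306
-0.07 23 zmax 0.1102 x 0.516 0.542 0.5296
-0.06 18 zmax 0.1056 x 0.52 0.54 0.5296
-0.05 18 zmax 0.1081 x 0.519 0.536 0.5276
-0.04 18 zmax 0.1085 x 0.52 0.536 0.5278
-0.03 18 zmax 0.1088 x 0.52 0.537 0.5281
-0.02 18 zmax 0.1078 x 0.52 0.537 0.5284
-0.01 18 zmax 0.1065 x 0.52 0.537 0.5287
0.0 18 zmax 0.109 x 0.521 0.538 0.5288
0.01 18 zmax 0.1085 x 0.518 0.538 0.528
0.02 18 zmax 0.1057 x 0.518 0.535 0.5261
0.03 18 zmax 0.1063 x 0.518 0.535 0.5263
0.04 18 zmax 0.1091 x 0.518 0.535 0.5265
0.05 18 zmax 0.1083 x 0.518 0.535 0.5268
0.06 18 zmax 0.1102 x 0.519 0.536 0.527
0.07 25 zmax 0.1414 x 0.466 0.536 0.5128
0.08 88 zmax 0.1608 x 0.469 0.585 0.5237
0.09 101 zmax 0.1521 x 0.467 0.575 0.5242
0.1 68 zmax 0.1607 x 0.47 0.586 0.528
0.11 42 zmax 0.1224 x 0.503 0.547 0.5245
0.12 34 zmax 0.1188 x 0.504 0.547 0.5249
0.13 23 zmax 0.115 x 0.508 0.54 0.5246
0.14 32 zmax 0.1174 x 0.508 0.541 0.5237
0.15 18 zmax 0.1127 x 0.515 0.535 0.5249
0.16 18 zmax 0.1129 x 0.515 0.532 0.523
0.17 17 zmax 0.1098 x 0.515 0.532 0.5233
0.18 18 zmax 0.1078 x 0.515 0.532 0.5235
0.19 18 zmax 0.1079 x 0.515 0.532 0.5238
0.2 18 zmax 0.1103 x 0.516 0.533 0.524
0.21 18 zmax 0.1105 x 0.516 0.533 0.5243
0.22 78 zmax 0.1279 x 0.46 0.582 0.5175
0.23 116 zmax 0.131 x 0.46 0.586 0.5208
0.24 110 zmax 0.1354 x 0.46 0.586 0.5213
```

Emit:
{"name": "apply_moves", "arguments": {"increments": [{"xyz": [-20,-62,5],"grip": 0},{"xyz": [-38,-122,10],"grip": 0},{"xyz": [-57,-182,10],"grip": 0},{"xyz": [-76,-242,10],"grip": 0},{"xyz": [-94,-300,10],"grip": 0}]}}

```text
$.increments[0]: bad value
```

Emit:
{"name": "apply_moves", "arguments": {"increments": [{"xyz": [-12,-41,10],"rotation": [0,0,1],"grip": 0},{"xyz": [-12,-41,20],"rotation": [0,0,1],"grip": 0}]}}

```text
time: 0.4
ee_pos: [0.2544, -0.5583, 0.2095]
eef_rot: [0.817, -0.577, -0.0, -0.001]
ft_force: [-0.3, 0.2, -0.4]
width: 0.0869
```

```bash
python3 - <<'E'
from h import *
s=st()
c=cam("wrist"); np.savez("c_w1",**c); cv2.imwrite(f"pics/w1.png",c["img"]); print((-c["R"].T@c["t"]).round(3))
E
```

```text
{'time': 0.4, 'ee_pos': [0.2544, -0.5583, 0.2095], 'eef_rot': [0.817, -0.5767, -0.0002, -0.0013], 'ft_force': [-0.3176, 0.2116, -0.361], 'torque': [-0.0236, -0.0282, 0.0354], 'width': 0.0869, 'joint_positions': [1.1409, 0.321, -0.0888, 1.5193, 0.0268, 1.304, -0.1798]}
[ 0.321 -0.534  0.364]
```

View pics/w1.png

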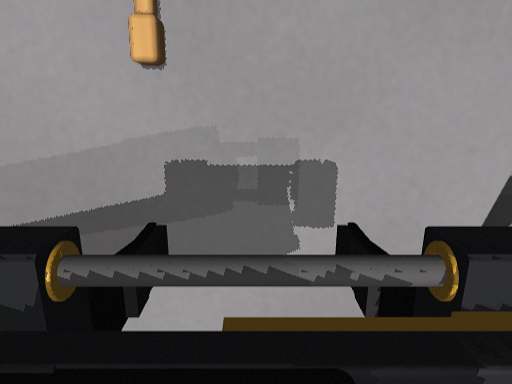

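First call refused because its row was over-long (65 mm); the second ran. The mallet butt is visible at (147,40), so the heading is right. Continuing.

Emit:
{"name": "apply_moves", "arguments": {"increments": [{"xyz": [-19,-56,0],"rotation": [0,0,0],"grip": 0},{"xyz": [-38,-112,0],"rotation": [0,0,0],"grip": 0},{"xyz": [-57,-168,0],"rotation": [0,0,0],"grip": 0},{"xyz": [-76,-224,0],"rotation": [0,0,0],"grip": 0},{"xyz": [-94,-280,0],"rotation": [0,0,0],"grip": 0}]}}

```text
time: 1.08
ee_pos: [0.4854, -0.3769, 0.2084]
eef_rot: [0.816, -0.578, -0.001, -0.001]
ft_force: [0.5, -0.3, 0.1]
width: 0.0869
```

```bash
python3 - <<'E'
from h import *
s=st()
c=cam("wrist"); np.savez("c_w1",**c); cv2.imwrite(f"pics/w2.png",c["img"]); print((-c["R"].T@c["t"]).round(3))
E
```

```text
{'time': 1.075, 'ee_pos': [0.4854, -0.3769, 0.2084], 'eef_rot': [0.816, -0.5781, -0.0013, -0.0007], 'ft_force': [0.546, -0.3135, 0.133], 'torque': [-0.0364, -0.0228, -0.0084], 'width': 0.0869, 'joint_positions': [0.7786, 0.3348, -0.2419, 1.5096, 0.0799, 1.3095, -0.7039]}
[ 0.552 -0.353  0.362]
```

View pics/w2.png

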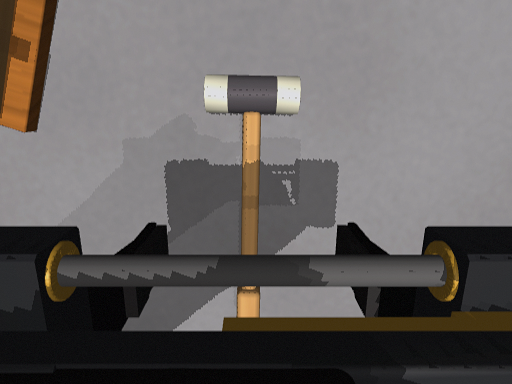

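Mallet sits well in view: head spans (204–300, 75–114), handle axis at about u=251.

```bash
python3 - <<'E'
from h import *
c=dict(np.load("c_w1.npz")); W=pts(c); hsv=cv2.cvtColor(c["img"],cv2.COLOR_BGR2HSV)
m=(hsv[...,1]>80)&(hsv[...,0]>5)&(hsv[...,0]<25); m[:118]=0; m[160:]=0; m[:,:200]=0;m[:,300:]=0
v,u=np.nonzero(m); P=np.array([ray(c,a,b,0.026) for a,b in zip(u,v)])
mu=P.mean(0); V=np.linalg.eigh(np.cov(P[:,:2].T))[1][:,1]; V*=np.sign(V[0]); print("handle",len(P),mu,V,np.degrees(np.arctan2(V[1],V[0])))
L=[ray(c,205,94,.02),ray(c,300,94,.02)]; print("head faces",L, np.linalg.norm(L[0]-L[1]))
T=[ray(c,252,75,.018),ray(c,252,114,.018)]; print("head T/B",T,np.linalg.norm(T[0]-T[1]))
h=(L[0]+L[1])/2; print(W[94,252])
s=r.read_state(); M=R.from_quat(s["eef_rot"]); 
hd=(T[0]+T[1])/2; 
n=np.array([-V[1],V[0]]); 
# project head centre on handle line
t=(hd[:2]-mu[:2])@V; hc=mu[:2]+t*V; g=hc-0.06*V; print("head",hc,h[:2],"grip",g)
d=np.array([g[0],g[1],.012])-s["ee_pos"]; print("tool delta",M.inv().apply(d)*1000, "tool yaw of -x", np.degrees(np.arctan2(*(-M.as_matrix()[:2,0])[::-1]))-90)
E
```

```text
handle 750 [ 0.51635145 -0.36399747  0.026     ] [0.95688798 0.2904572 ] 16.88532992976142
head faces [array([ 0.54154456, -0.30769559,  0.02      ]), array([ 0.57216632, -0.39479926,  0.02      ])] 0.09232953338898735
head T/B [array([ 0.57333649, -0.34494714,  0.018     ]), array([ 0.53872629, -0.35713242,  0.018     ])] 0.03669260280781958
[ 0.55649201 -0.35091006  0.03676792]
head [ 0.55628517 -0.35187584] [ 0.55685544 -0.35124743] grip [ 0.49887189 -0.36930328]
tool delta [  3.54895168  -5.09888425 196.29712556] tool yaw of -x 19.93450230526777
```

Emit:
{"name": "apply_moves", "arguments": {"increments": [{"xyz": [1,-3,55],"rotation": [0,0,1],"grip": 0},{"xyz": [3,-5,112],"rotation": [0,0,1],"grip": 0},{"xyz": [3,-5,165],"rotation": [0,0,1],"grip": 0},{"xyz": [3,-5,190],"rotation": [0,0,1],"grip": 0},{"xyz": [3,-5,195],"rotation": [0,0,1],"grip": 0}]}}

```text
time: 1.75
ee_pos: [0.4968, -0.369, 0.0113]
eef_rot: [0.814, -0.582, -0.003, -0.003]
ft_force: [-0.4, 0.3, -0.5]
width: 0.0869
```

Emit:
{"name": "apply_moves", "arguments": {"increments": [{"xyz": [0,0,0],"rotation": [0,0,0],"grip": 120},{"xyz": [0,0,0],"rotation": [0,0,0],"grip": 255},{"xyz": [0,0,0],"rotation": [0,0,0],"grip": 255},{"xyz": [0,0,0],"rotation": [0,0,0],"grip": 255}], "squeeze": 60}}

```text
time: 2.25
ee_pos: [0.4971, -0.3692, 0.012]
eef_rot: [0.814, -0.581, -0.002, -0.003]
ft_force: [-0.0, -0.2, -0.5]
width: 0.0549
```

Emit:
{"name": "apply_moves", "arguments": {"increments": [{"xyz": [0,0,0],"rotation": [0,0,0],"grip": 255},{"xyz": [0,0,0],"rotation": [0,0,0],"grip": 255},{"xyz": [0,0,0],"rotation": [0,0,0],"grip": 255},{"xyz": [0,0,0],"rotation": [0,0,0],"grip": 255},{"xyz": [0,0,0],"rotation": [0,0,0],"grip": 255}]}}

```text
time: 2.88
ee_pos: [0.4971, -0.3693, 0.0119]
eef_rot: [0.814, -0.581, -0.002, -0.003]
ft_force: [-0.1, -0.7, -0.2]
width: 0.0172
```

Emit:
{"name": "apply_moves", "arguments": {"increments": [{"xyz": [0,0,0],"rotation": [0,0,0],"grip": 255},{"xyz": [0,0,0],"rotation": [0,0,0],"grip": 255},{"xyz": [0,0,0],"rotation": [0,0,0],"grip": 255}]}}

```text
time: 3.25
ee_pos: [0.4971, -0.3693, 0.012]
eef_rot: [0.814, -0.581, -0.002, -0.003]
ft_force: [-0.0, -1.1, 0.2]
width: 0.0176
```

Emit:
{"name": "apply_moves", "arguments": {"increments": [{"xyz": [0,0,-30],"rotation": [0,0,0],"grip": 255},{"xyz": [0,0,-80],"rotation": [0,0,0],"grip": 255},{"xyz": [0,0,-135],"rotation": [0,0,0],"grip": 255},{"xyz": [0,0,-185],"rotation": [0,0,0],"grip": 255},{"xyz": [0,0,-190],"rotation": [0,0,0],"grip": 255}]}}

```text
time: 3.88
ee_pos: [0.4984, -0.3715, 0.2057]
eef_rot: [0.814, -0.581, 0.001, -0.003]
ft_force: [-0.5, -0.7, -4.9]
width: 0.0174
```

```bash
python3 - <<'E'
from h import *
s=st()
c=cam("wrist"); np.savez("c_w2",**c); cv2.imwrite(f"pics/w3.png",c["img"]); print((-c["R"].T@c["t"]).round(3))
W=pts(c); M=R.from_quat(s["eef_rot"]).inv()
np.set_printoptions(precision=4,suppress=True)
for u,v in [(252,85),(252,95),(252,105),(252,120),(252,140),(252,160),(252,180),(252,200),(252,220)]: print(u,v,W[v,u],M.apply(W[v,u]-s["ee_pos"])*1000)
E
```

```text
{'time': 3.875, 'ee_pos': [0.4984, -0.3715, 0.2057], 'eef_rot': [0.8135, -0.5815, 0.0005, -0.0031], 'ft_force': [-0.5462, -0.7302, -4.852], 'torque': [-0.0478, 0.0778, -0.016], 'width': 0.0174, 'joint_positions': [0.7644, 0.3498, -0.2472, 1.4963, 0.0807, 1.3045, -0.7307]}
[ 0.565 -0.348  0.36 ]
252 85 [ 0.5705 -0.3462  0.2229] [ -0.6388 -76.502  -16.7376]
252 95 [ 0.5669 -0.3474  0.2268] [ -0.6424 -72.731  -20.7331]
252 105 [ 0.5635 -0.3486  0.228 ] [ -0.6423 -69.0781 -21.8779]
252 120 [ 0.5583 -0.3504  0.2289] [ -0.641  -63.5739 -22.8908]
252 140 [ 0.551  -0.3529  0.2279] [ -0.636  -55.8963 -21.8658]
252 160 [ 0.5422 -0.3559  0.2194] [ -0.6202 -46.562  -13.4299]
252 180 [ 0.5348 -0.3584  0.2229] [ -0.6214 -38.7855 -17.003 ]
252 200 [ 0.5266 -0.3612  0.2228] [ -0.6172 -30.0888 -16.926 ]
252 220 [ 0.5182 -0.3641  0.223 ] [ -0.6134 -21.2277 -17.2046]
```

View pics/w3.png

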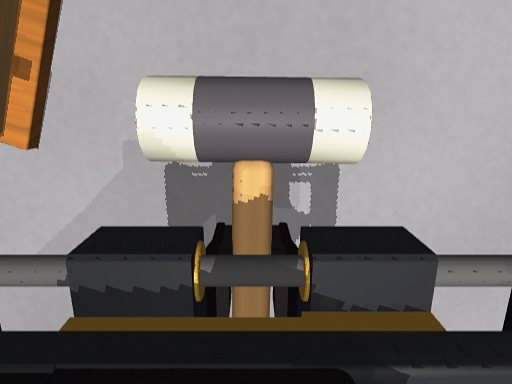

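The mallet is held level: head at (137–370, 75–163) and symmetric about the handle, head centre about 62 mm ahead of the TCP. Carrying it behind the pulley, high, to look.

Emit:
{"name": "apply_moves", "arguments": {"increments": [{"xyz": [-55,-5,-20],"rotation": [0,0,3],"grip": 255},{"xyz": [-112,-10,-40],"rotation": [0,0,7],"grip": 255},{"xyz": [-170,-15,-58],"rotation": [0,0,11],"grip": 255},{"xyz": [-228,-20,-75],"rotation": [0,0,15],"grip": 255},{"xyz": [-284,-26,-90],"rotation": [0,0,17.5],"grip": 255}]}}

```text
time: 4.55
ee_pos: [0.4285, -0.0925, 0.2935]
eef_rot: [0.715, -0.699, -0.003, -0.002]
ft_force: [0.9, 0.1, -3.9]
width: 0.0178
```

Emit:
{"name": "apply_moves", "arguments": {"increments": [{"xyz": [-14,0,0],"rotation": [0,0,0],"grip": 255},{"xyz": [-14,0,0],"rotation": [0,0,0],"grip": 255}]}}

```text
time: 4.8
ee_pos: [0.4276, -0.0781, 0.292]
eef_rot: [0.716, -0.698, -0.004, -0.001]
ft_force: [0.2, -1.0, -3.9]
width: 0.0177
```

```bash
python3 - <<'E'
from h import *
s=st()
c=cam("wrist"); np.savez("c_w3",**c); cv2.imwrite(f"pics/w4.png",c["img"]); print((-c["R"].T@c["t"]).round(3))
E
```

```text
{'time': 4.8, 'ee_pos': [0.4276, -0.0781, 0.292], 'eef_rot': [0.7156, -0.6985, -0.004, -0.0012], 'ft_force': [0.2249, -1.0365, -3.9201], 'torque': [-0.0544, 0.1198, 0.0284], 'width': 0.0177, 'joint_positions': [0.5521, -0.0992, -0.4324, 1.8038, -0.0487, 1.433, -1.418]}
[ 0.499 -0.077  0.446]
```

View pics/w4.png

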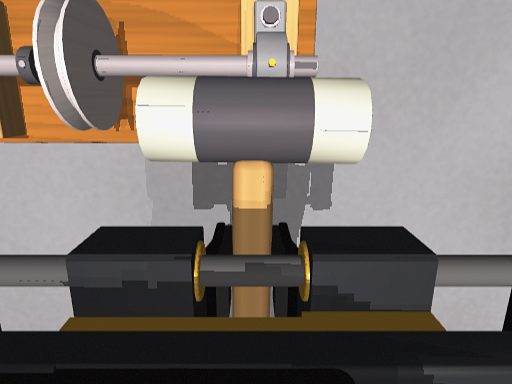

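Wrist view: pulley back face is the dark ellipse (65–125, 0–130), shaft along v≈63 and bearing at (270,60). Fitting the face plane and shaft line from depth.

```bash
cat > fit.py <<'E'
from h import *
np.set_printoptions(precision=4,suppress=True)
def planefit(Q,it=6,t=.003):
    k=np.ones(len(Q),bool)
    for _ in range(it):
        mu=Q[k].mean(0); n=np.linalg.svd(Q[k]-mu,full_matrices=False)[2][2]
        n=n*np.sign(n[1]); k=abs((Q-mu)@n)<t
    return mu,n,k
E
python3 - <<'E'
from fit import *
c=dict(np.load("c_w3.npz")); W=pts(c)
m=np.zeros(W.shape[:2],bool); m[15:120,75:118]=1
Q=W[m&(W[...,2]>.045)&(W[...,1]>.05)&(W[...,1]<.1)]; print(len(Q),Q.min(0),Q.max(0))
mu,n,k=planefit(Q); print("face",mu,n,k.sum(),"yaw deg",np.degrees(np.arctan2(-n[0],n[1])),"pitch",np.degrees(n[2]), "res",np.std((Q[k]-mu)@n))
# shaft by columns: edges of bright shaft; use depth z>.085
for u in range(135,236,20):
    col=W[45:80,u]; g=col[(col[:,2]>.09)]; print(u,len(g),g[:,:].mean(0),g[:,0].min(),g[:,0].max(),g[:,2].max())
for y0,y1 in[(-.05,-.03),(-.03,-.01),(-.01,.01),(.01,.03),(.03,.05)]:
    q=W[(W[...,1]>y0)&(W[...,1]<y1)&(W[...,2]>.088)&(W[...,2]<.12)&(W[...,0]>.5)&(W[...,0]<.56)]
    print(y0,len(q),(q[:,0].min()+q[:,0].max())/2,q[:,0].max()-q[:,0].min(),q[:,2].max())
E
```

```text
4310 [0.4727 0.0539 0.0451] [0.5776 0.0932 0.1487]
face [0.5223 0.0764 0.1027] [-0.0362  0.9993 -0.0007] 3831 yaw deg 2.0759305060388997 pitch -0.04071062382296277 res 0.00046127549087973706
135 21 [0.5264 0.0378 0.1026] 0.5176380781791556 0.5355740325886921 0.1053368851477369
155 25 [0.523  0.0074 0.1432] 0.5052457772923482 0.536061513502861 0.3058613478562011
175 24 [ 0.5231 -0.0097  0.1443] 0.5054279169411552 0.5365935514127738 0.30600473645841886
195 25 [ 0.5239 -0.0262  0.1428] 0.505683614384321 0.5370595968320776 0.30456507591544396
215 25 [ 0.5248 -0.0422  0.1344] 0.5058770084717295 0.5376328566152845 0.3046256771628582
235 25 [ 0.5251 -0.0595  0.135 ] 0.506068020411428 0.5381559473822025 0.304469726917192
-0.05 438 0.5286360879244416 0.018705911833947098 0.10682297472559833
-0.03 429 0.5282428828776615 0.018372193261450787 0.10609305089319354
-0.01 414 0.5280320736451389 0.017833667036309175 0.10707002156208464
0.01 417 0.5271674165162582 0.01856441416476451 0.10626470093748606
0.03 438 0.5266336076335745 0.018478793879202926 0.10662101516701566
```

```bash
python3 - <<'E'
from fit import *
# shaft direction using top camera image: edges of shaft at z=.095 both segments
c=dict(np.load("c_top.npz")); W=pts(c); g=cv2.cvtColor(c["img"],cv2.COLOR_BGR2GRAY).astype(float)
P=[]
for u in list(range(222,236))+list(range(266,298)):
    p=g[190:216,u]; hs=cv2.cvtColor(c["img"],cv2.COLOR_BGR2HSV)[190:216,u]
    w=np.clip(90-hs[:,1].astype(float),0,None); w[:4]=0; w[-4:]=0
    P.append(ray(c,u,190+(w*np.arange(26)).sum()/w.sum(),.1))
P=np.array(P); print(np.polyfit(P[:,1],P[:,0],1), np.std(P[:,0]-np.polyval(np.polyfit(P[:,1],P[:,0],1),P[:,1])))
E
```

```text
[-0.0201  0.5272] 0.00024345874733782829
```

```bash
cat > go.py <<'E'
from fit import *
import sys
HT=np.array([-0.3,-62.,-5.])/1000  # head centre in tool
def go(head,yaw):
    s=r.read_state(); M=R.from_quat(s["eef_rot"])
    a=np.radians(yaw); mx=np.array([np.cos(a),np.sin(a),0]); my=np.array([-np.sin(a),np.cos(a),0])
    T=R.from_matrix(np.stack([-my,-mx,[0,0,-1]],1))
    p=np.array(head)-T.apply(HT)
    print("head now",s["ee_pos"]+M.apply(HT),"yaw",90-np.degrees(2*np.arctan2(-s["eef_rot"][1],s["eef_rot"][0])),"F",np.round(s["ft_force"],1))
    print("xyz mm",M.inv().apply(p-s["ee_pos"])*1000,"rot",np.degrees((M.inv()*T).as_rotvec()),"t",s["time"])
if __name__=="__main__": go([float(x) for x in sys.argv[1:4]],float(sys.argv[4]))
E
python3 go.py .489 .020 .131 1.5
python3 - <<'E'
from fit import *
c=dict(np.load("c_w3.npz")); W=pts(c); s=r.read_state(); M=R.from_quat(s["eef_rot"])
T=M.inv().apply((W.reshape(-1,3)-s["ee_pos"])).reshape(W.shape)*1000
rg=T[70:168,135:374].reshape(-1,3); rg=rg[(rg[:,2]<2)&(rg[:,2]>-40)]
print(rg.min(0),rg.max(0))
for a,b in[(-45,-30),(-30,-15),(-15,0),(0,15),(15,30),(30,45)]:
    q=rg[(rg[:,0]>a)&(rg[:,0]<b)]; 
    # fit circle in y,z
    A=np.c_[2*q[:,1],2*q[:,2],np.ones(len(q))]; x=np.linalg.lstsq(A,(q[:,1:]**2).sum(1),rcond=None)[0]; print(a,x[:2],np.sqrt(x[2]+x[0]**2+x[1]**2), q[:,2].min())
E
```

```text
head now [ 0.4896 -0.0777  0.2968] yaw 1.2727152774452009 F [ 0.4 -0.7 -5.1]
xyz mm [-96.2133  -2.2115 166.7147] rot [ 0.2248  0.4288 -0.2273] t 4.85
[-46.7078 -80.6195 -25.5294] [ 43.5402 -42.6508  -4.1089]
-45 [-62.6721  -5.839 ] 17.358350829077416 -25.37599074624454
-30 [-62.5351  -5.9572] 17.470322760064377 -25.188345254635035
-15 [-62.0241  -5.1957] 18.354235507180626 -25.529352271167443
0 [-61.9964  -5.5759] 18.083650710098468 -25.248382351642228
15 [-62.1098  -6.1985] 17.433774641542826 -25.375732520011
30 [-61.9643  -6.2045] 17.422740903475304 -25.524516280194536
```

Emit:
{"name": "apply_moves", "arguments": {"increments": [{"xyz": [-50,-1,25],"rotation": [0.2,0.4,-0.2],"grip": 255},{"xyz": [-90,-2,65],"rotation": [0.2,0.4,-0.2],"grip": 255},{"xyz": [-94,-2,115],"rotation": [0.2,0.4,-0.2],"grip": 255},{"xyz": [-94,-2,155],"rotation": [0.2,0.4,-0.2],"grip": 255},{"xyz": [-94,-2,166],"rotation": [0.2,0.4,-0.2],"grip": 255}]}}

```text
time: 5.48
ee_pos: [0.4251, 0.0145, 0.1238]
eef_rot: [0.716, -0.699, -0.003, 0.002]
ft_force: [0.2, -0.1, -3.5]
width: 0.0175
```

```bash
python3 go.py .489 .0285 .131 1.5
python3 - <<'E'
from h import *
c=cam("wrist"); np.savez("c_w4",**c); cv2.imwrite(f"pics/w5.png",c["img"])
E
```

```text
head now [0.4871 0.0163 0.1284] yaw 1.3757496932205981 F [ 0.2 -0.1 -3.5]
xyz mm [-12.0437  -2.1759  -2.2173] rot [ 0.3501  0.0847 -0.1242] t 5.475
```

View pics/w5.png

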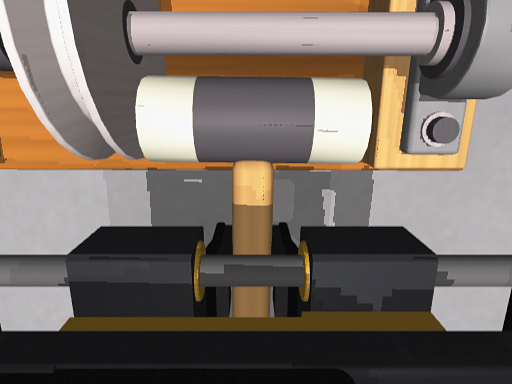

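Emit:
{"name": "apply_moves", "arguments": {"increments": [{"xyz": [-5,-2,-2],"rotation": [0.3,0,0],"grip": 255},{"xyz": [-9,-2,-2],"rotation": [0.3,0,0],"grip": 255},{"xyz": [-9.5,-2,-2],"rotation": [0.3,0,0],"grip": 255}]}}

```text
time: 5.9
ee_pos: [0.4281, 0.0246, 0.1271]
eef_rot: [0.716, -0.698, 0.0, -0.001]
ft_force: [-0.1, -0.3, -3.0]
width: 0.0179
```

Emit:
{"name": "apply_moves", "arguments": {"increments": [{"xyz": [-1,0,0],"rotation": [0,0,0],"grip": 255}]}}

```text
time: 6.02
ee_pos: [0.4283, 0.0256, 0.1276]
eef_rot: [0.716, -0.698, 0.001, -0.001]
ft_force: [-1.1, 0.4, -4.1]
width: 0.0172
```

Emit:
{"name": "apply_moves", "arguments": {"increments": [{"xyz": [-1,0,0],"rotation": [0,0,0],"grip": 255}]}}

```text
time: 6.15
ee_pos: [0.4284, 0.0266, 0.1279]
eef_rot: [0.716, -0.698, 0.001, -0.001]
ft_force: [-0.5, 0.7, -4.3]
width: 0.0174
```

Emit:
{"name": "apply_moves", "arguments": {"increments": [{"xyz": [-1,0,0],"rotation": [0,0,0],"grip": 255}]}}

```text
time: 6.28
ee_pos: [0.4285, 0.0276, 0.1281]
eef_rot: [0.716, -0.698, 0.001, -0.002]
ft_force: [0.0, -0.4, -3.9]
width: 0.0174
```

Emit:
{"name": "apply_moves", "arguments": {"increments": [{"xyz": [-0.7,0,0],"rotation": [0,0,0],"grip": 255}]}}

```text
time: 6.4
ee_pos: [0.4285, 0.0284, 0.1281]
eef_rot: [0.716, -0.698, 0.001, -0.002]
ft_force: [0.1, 0.6, -2.9]
width: 0.0176
```

Emit:
{"name": "apply_moves", "arguments": {"increments": [{"xyz": [-0.7,0,0],"rotation": [0,0,0],"grip": 255}]}}

```text
time: 6.52
ee_pos: [0.4283, 0.0287, 0.128]
eef_rot: [0.716, -0.699, 0.001, -0.001]
ft_force: [-1.3, -3.4, -3.1]
width: 0.0178
```

Emit:
{"name": "apply_moves", "arguments": {"increments": [{"xyz": [-0.7,0,0],"rotation": [0,0,0],"grip": 255}]}}

```text
time: 6.65
ee_pos: [0.4283, 0.0288, 0.128]
eef_rot: [0.715, -0.699, 0.001, -0.001]
ft_force: [-0.7, -4.6, -2.3]
width: 0.0175
```

Contact at TCP y≈0.0285, with force rising about 6 N per mm. Now a light tap here.

Emit:
{"name": "apply_moves", "arguments": {"increments": [{"xyz": [-1.6,0,1],"rotation": [0,0,0],"grip": 255}]}}

```text
time: 6.78
ee_pos: [0.4282, 0.0292, 0.1271]
eef_rot: [0.715, -0.699, 0.002, -0.0]
ft_force: [-2.2, -8.4, 0.1]
width: 0.0174
```

Emit:
{"name": "apply_moves", "arguments": {"increments": [{"xyz": [-2,0,1],"rotation": [0,0,0],"grip": 255}]}}

```text
time: 6.9
ee_pos: [0.4282, 0.0294, 0.1262]
eef_rot: [0.714, -0.7, 0.002, 0.0]
ft_force: [-2.0, -10.6, 1.6]
width: 0.0171
```

Emit:
{"name": "apply_moves", "arguments": {"increments": [{"xyz": [-2.3,0,0],"rotation": [0,0,0],"grip": 255}]}}

```text
time: 7.02
ee_pos: [0.4281, 0.0297, 0.1264]
eef_rot: [0.713, -0.701, 0.003, 0.001]
ft_force: [-3.0, -10.9, 0.4]
width: 0.0175
```

Emit:
{"name": "apply_moves", "arguments": {"increments": [{"xyz": [-2.3,0,0],"rotation": [0,0,0],"grip": 255}]}}

```text
time: 7.15
ee_pos: [0.428, 0.0298, 0.1265]
eef_rot: [0.712, -0.702, 0.004, 0.002]
ft_force: [-3.5, -11.0, 1.2]
width: 0.0174
```

Emit:
{"name": "apply_moves", "arguments": {"increments": [{"xyz": [4,0,0],"rotation": [0,0,0],"grip": 255},{"xyz": [4,0,0],"rotation": [0,0,0],"grip": 255}]}}

```text
time: 7.4
ee_pos: [0.428, 0.0259, 0.1265]
eef_rot: [0.712, -0.702, 0.004, 0.002]
ft_force: [-0.1, 0.4, -4.0]
width: 0.0172
```

```bash
python3 go.py .489 .0275 .129 1.7
```

```text
head now [0.49   0.0271 0.1316] yaw 0.8410277087779008 F [-0.1  0.4 -4. ]
xyz mm [0.4946 1.0142 2.4762] rot [-0.1097 -0.4911 -0.859 ] t 7.4
```

Emit:
{"name": "apply_moves", "arguments": {"increments": [{"xyz": [0.5,1,2.5],"rotation": [-0.1,-0.5,-0.9],"grip": 255},{"xyz": [-2,1,2.5],"rotation": [-0.1,-0.5,-0.9],"grip": 255},{"xyz": [-4,1,2.5],"rotation": [-0.1,-0.5,-0.9],"grip": 255},{"xyz": [-5,1,2.5],"rotation": [-0.1,-0.5,-0.9],"grip": 255},{"xyz": [-6,1,2.5],"rotation": [-0.1,-0.5,-0.9],"grip": 255}]}}

```text
time: 8.02
ee_pos: [0.4262, 0.0296, 0.1236]
eef_rot: [0.717, -0.697, 0.0, 0.002]
ft_force: [-3.4, -10.3, -1.9]
width: 0.0176
```

```bash
python3 go.py .489 .0275 .129 1.7
```

```text
head now [0.4882 0.0317 0.1285] yaw 1.6056673619953017 F [ -3.4 -10.3  -1.9]
xyz mm [ 4.31   -0.6656 -0.3649] rot [ 0.0964 -0.1524 -0.0943] t 8.025
```

Emit:
{"name": "apply_moves", "arguments": {"increments": [{"xyz": [-2.5,0,0],"rotation": [0,0,0],"grip": 255},{"xyz": [-3,0,0],"rotation": [0,0,0],"grip": 255}]}}

```text
time: 8.28
ee_pos: [0.426, 0.0305, 0.1236]
eef_rot: [0.716, -0.698, 0.001, 0.003]
ft_force: [-1.3, -10.5, -1.5]
width: 0.0175
```

```bash
python3 go.py .489 .0275 .129 1.7
```

```text
head now [0.488  0.0324 0.1285] yaw 1.4587928752717403 F [ -1.3 -10.5  -1.5]
xyz mm [ 5.1541 -0.9149 -0.3623] rot [ 0.1357 -0.3061 -0.2412] t 8.275
```

```bash
cat > look.py <<'E'
from fit import *
import sys
c=cam("wrist"); cv2.imwrite("pics/%s.png"%sys.argv[1],c["img"]); W=pts(c); s=r.read_state(); M=R.from_quat(s["eef_rot"])
T=M.inv().apply((W.reshape(-1,3)-s["ee_pos"])).reshape(W.shape)*1000
rg=T[70:168,120:390].reshape(-1,3); rg=rg[(rg[:,2]<2)&(rg[:,2]>-30)&(rg[:,1]<-40)]
pr=[]
for a,b in[(-40,-25),(-25,0),(0,25),(25,40)]:
    q=rg[(rg[:,0]>a)&(rg[:,0]<b)]
    A=np.c_[2*q[:,1],2*q[:,2],np.ones(len(q))]; x=np.linalg.lstsq(A,(q[:,1:]**2).sum(1),rcond=None)[0]; pr.append(x[:2].round(2).tolist())
print("head axis y,z along tool x",pr, "xrange",np.percentile(rg[:,0],[.5,99.5]))
E
python3 look.py w6
```

```text
head axis y,z along tool x [[-63.13, -6.24], [-62.45, -5.94], [-61.93, -6.08], [-61.62, -6.51]] xrange [-55.3903  44.8584]
```

View pics/w6.png

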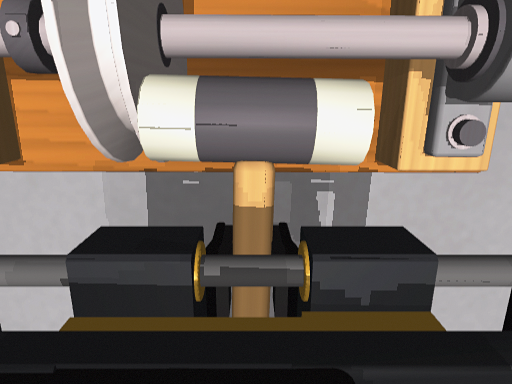

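Creep occurs at about 10.5 N. The w6 view shows the mallet face at u=138 against the pulley, with the head turned about 0.6° in the grip, which I'll compensate in yaw. Now over to the far side.

```bash
python3 go.py .564 .027 .1285 2.3
```

```text
head now [0.4879 0.0325 0.1285] yaw 1.4649562390050477 F [-1.1 -9.9 -1.3]
xyz mm [  8.2913 -75.9232  -0.0343] rot [ 0.1414 -0.3025 -0.835 ] t 8.325
```

Emit:
{"name": "apply_moves", "arguments": {"increments": [{"xyz": [8,0,0],"rotation": [0,0,0],"grip": 255},{"xyz": [8.3,-40,-1],"rotation": [0.1,-0.3,-0.8],"grip": 255},{"xyz": [8.3,-76,0],"rotation": [0.1,-0.3,-0.8],"grip": 255},{"xyz": [8.3,-76,0],"rotation": [0.1,-0.3,-0.8],"grip": 255}]}}

```text
time: 8.82
ee_pos: [0.504, 0.0245, 0.1231]
eef_rot: [0.721, -0.693, -0.001, -0.001]
ft_force: [-0.9, 0.6, -4.5]
width: 0.0176
```

```bash
python3 go.py .564 .034 .1285 2.3; python3 look.py w7
```

```text
head now [0.5659 0.0272 0.1281] yaw 2.2581133948455943 F [-0.9  0.6 -4.5]
xyz mm [-6.768   1.6307 -0.3676] rot [ 0.0164  0.1029 -0.0419] t 8.825
head axis y,z along tool x [[-64.14, -6.04], [-63.68, -5.79], [-63.43, -6.01], [-63.37, -6.45]] xrange [-52.4758  44.1524]
```

View pics/w7.png

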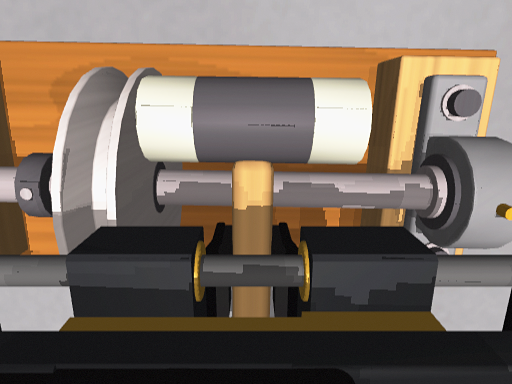

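Emit:
{"name": "apply_moves", "arguments": {"increments": [{"xyz": [-3,1,0],"rotation": [0,0,0],"grip": 255},{"xyz": [-4.5,1.5,0],"rotation": [0,0,0],"grip": 255},{"xyz": [-5.5,1.5,0],"rotation": [0,0,0],"grip": 255}]}}

```text
time: 9.25
ee_pos: [0.5005, 0.0301, 0.1232]
eef_rot: [0.721, -0.693, -0.001, 0.0]
ft_force: [0.7, 0.3, -4.6]
width: 0.0177
```

Emit:
{"name": "apply_moves", "arguments": {"increments": [{"xyz": [-0.7,0,0],"rotation": [0,0,0],"grip": 255}]}}

```text
time: 9.38
ee_pos: [0.5003, 0.0306, 0.1233]
eef_rot: [0.721, -0.693, -0.001, 0.0]
ft_force: [0.5, -1.9, -4.5]
width: 0.0175
```

Emit:
{"name": "apply_moves", "arguments": {"increments": [{"xyz": [-0.7,0,0],"rotation": [0,0,0],"grip": 255}]}}

```text
time: 9.5
ee_pos: [0.5002, 0.0308, 0.1234]
eef_rot: [0.721, -0.693, -0.0, 0.0]
ft_force: [1.1, -3.4, -4.3]
width: 0.0176
```

Emit:
{"name": "apply_moves", "arguments": {"increments": [{"xyz": [-0.7,0,0],"rotation": [0,0,0],"grip": 255}]}}

```text
time: 9.62
ee_pos: [0.5002, 0.0309, 0.1233]
eef_rot: [0.721, -0.693, -0.0, 0.001]
ft_force: [-0.3, -3.1, -5.4]
width: 0.0176
```

```bash
python3 go.py .564 .034 .1285 2.3
```

```text
head now [0.5621 0.0336 0.1282] yaw 2.2024310710701656 F [-0.3 -3.1 -5.4]
xyz mm [-0.2616 -1.9192 -0.1836] rot [ 0.0705 -0.051  -0.0976] t 9.625
```

Emit:
{"name": "apply_moves", "arguments": {"increments": [{"xyz": [-1.5,0,0],"rotation": [0,0,0],"grip": 255},{"xyz": [-2.2,0,0],"rotation": [0,0,0],"grip": 255},{"xyz": [-2.8,0,0],"rotation": [0,0,0],"grip": 255},{"xyz": [-3.4,0,0],"rotation": [0,0,0],"grip": 255},{"xyz": [-3.8,0,0],"rotation": [0,0,0],"grip": 255}]}}

```text
time: 10.25
ee_pos: [0.4997, 0.0317, 0.1232]
eef_rot: [0.719, -0.695, 0.001, 0.002]
ft_force: [-2.6, -12.5, -1.3]
width: 0.0173
```

```bash
python3 go.py .564 .034 .1285 2.3
```

```text
head now [0.5617 0.0342 0.128 ] yaw 2.0144432021105843 F [ -2.6 -12.5  -1.3]
xyz mm [ 0.5542 -2.3278 -0.3322] rot [ 0.1421 -0.2351 -0.2856] t 10.25
```

Emit:
{"name": "apply_moves", "arguments": {"increments": [{"xyz": [-3,0,0],"rotation": [0.1,-0.2,-0.3],"grip": 255},{"xyz": [-3.5,0,0],"rotation": [0.1,-0.2,-0.3],"grip": 255}]}}

```text
time: 10.5
ee_pos: [0.4996, 0.0318, 0.1231]
eef_rot: [0.72, -0.694, 0.001, 0.002]
ft_force: [-0.9, -14.4, -2.1]
width: 0.0176
```

```bash
python3 go.py .564 .034 .1285 2.3
```

```text
head now [0.5615 0.0344 0.128 ] yaw 2.0993093209019094 F [ -0.9 -14.4  -2.1]
xyz mm [ 0.6834 -2.4692 -0.3932] rot [ 0.0845 -0.2365 -0.2007] t 10.5
```

Emit:
{"name": "apply_moves", "arguments": {"increments": [{"xyz": [-3.6,0,0],"rotation": [0.1,-0.2,-0.3],"grip": 255},{"xyz": [-4,0,0],"rotation": [0.1,-0.2,-0.3],"grip": 255}]}}

```text
time: 10.75
ee_pos: [0.4995, 0.032, 0.1231]
eef_rot: [0.72, -0.694, 0.002, 0.002]
ft_force: [-0.3, -15.6, -2.2]
width: 0.0175
```

```bash
python3 go.py .564 .034 .1285 2.3; python3 look.py w8
```

```text
head now [0.5614 0.0346 0.128 ] yaw 2.149195152527952 F [ -0.3 -15.6  -2.2]
xyz mm [ 0.8608 -2.5433 -0.4318] rot [ 0.0201 -0.2621 -0.1508] t 10.75
head axis y,z along tool x [[-63.37, -6.21], [-62.54, -5.79], [-61.8, -5.96], [-61.33, -6.37]] xrange [-56.0542  45.3669]
```

View pics/w8.png

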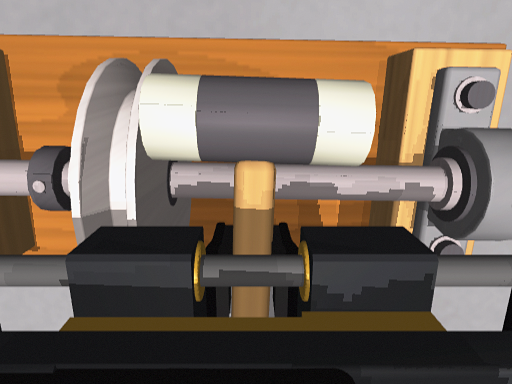

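```bash
cat > face.py <<'E'
from fit import *
c=cam("wrist"); W=pts(c)
d=np.array([-0.0225,1,0]); d/=np.linalg.norm(d); o=np.array([.526,.0765,.095])
X=W-o; ax=X@d; rad=np.linalg.norm(X-ax[...,None]*d,axis=-1)
hsv=cv2.cvtColor(c["img"],cv2.COLOR_BGR2HSV)
m=(rad>.016)&(rad<.056)&(ax>-.008)&(ax<.014)&(hsv[...,1]<60)
k=cv2.erode(m.astype(np.uint8),np.ones((3,3)))>0
Q=W[k]; print(len(Q))
if len(Q)>50:
    mu,n,kk=planefit(Q,t=.0015,it=10); dd=-np.array([-0.0225,1,0])
    yaw=np.degrees(np.arctan2(-n[0],n[1])); 
    f=lambda x,z:(mu[1]-(n[0]*(x-mu[0])+n[2]*(z-mu[2]))/n[1])
    print("yaw",yaw,"pitch",np.degrees(n[2]),"inl",kk.sum(),"extent",Q[kk].min(0),Q[kk].max(0),"res",np.std((Q[kk]-mu)@n))
    print("near y",f(.488,.127),"centre",f(.526,.095),"far",f(.564,.127))
v=c["img"].copy(); v[k]=(0,0,255); cv2.imwrite("pics/face.png",v)
E
python3 face.py; python3 - <<'E'
from h import *
c=cam("scene"); cv2.imwrite("pics/s1.png",cv2.resize(c["img"][130:240,170:320],None,fx=5,fy=5,interpolation=cv2.INTER_CUBIC))
c=cam("top"); cv2.imwrite("pics/t1.png",cv2.resize(c["img"][160:240,185:335],None,fx=5,fy=5,interpolation=cv2.INTER_CUBIC))
E
```

```text
3019
yaw 1.0140447824297334 pitch -0.05181159966802902 inl 1995 extent [0.4872 0.0762 0.0503] [0.5518 0.0781 0.15  ] res 0.000220337139032619
near y 0.0765369260281009 centre 0.07718059462530452 far 0.07788214642374541
```

View pics/s1.png

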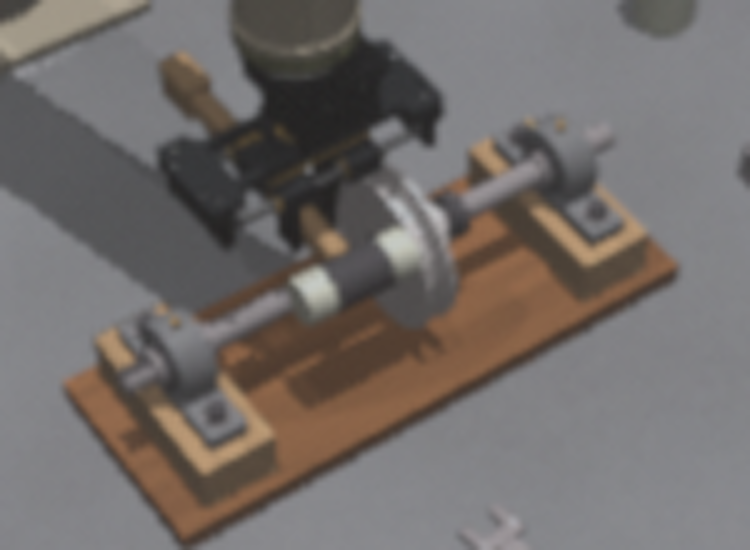

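View pics/face.png

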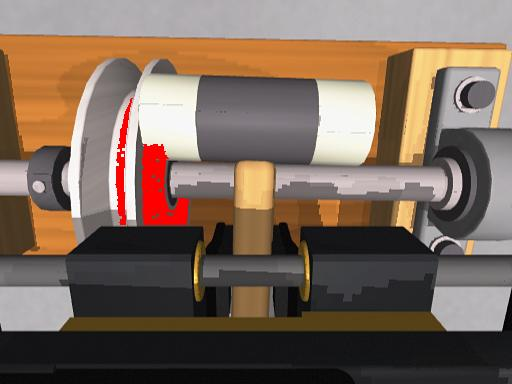

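The scene view shows the mallet head on the far side of the pulley, with the rest undisturbed. Face yaw went 2.1°→1.0°: the near side advanced 1.4 mm and the far side hasn't moved. The loaded mallet touches with its inner edge, so the lever is too short. I'll back off and turn the mallet so its outer edge bears.

```bash
python3 go.py .566 .030 .1285 4.4
```

```text
head now [0.5615 0.0346 0.1281] yaw 2.150239440741373 F [ -0.5 -15.1  -2.6]
xyz mm [ 7.1663 -4.4075 -0.3955] rot [ 0.0228 -0.2634 -2.2498] t 10.95
```

Emit:
{"name": "apply_moves", "arguments": {"increments": [{"xyz": [6,-2,0],"rotation": [0,-0.3,0],"grip": 255},{"xyz": [7,-4.5,0],"rotation": [0,-0.3,-2.2],"grip": 255},{"xyz": [6,-4.5,0],"rotation": [0,-0.3,-2.2],"grip": 255},{"xyz": [5,-4.5,0],"rotation": [0,-0.3,-2.2],"grip": 255},{"xyz": [4,-4.5,0],"rotation": [0,-0.3,-2.2],"grip": 255}]}}

```text
time: 11.58
ee_pos: [0.504, 0.0281, 0.123]
eef_rot: [0.733, -0.68, -0.0, 0.0]
ft_force: [-1.0, -2.1, -3.7]
width: 0.0174
```

```bash
python3 go.py .565 .0345 .1285 4.4
```

```text
head now [0.5658 0.0331 0.128 ] yaw 4.324629496805443 F [-1.  -2.1 -3.7]
xyz mm [-1.4172  0.6855 -0.4543] rot [ 0.0398  0.0199 -0.0754] t 11.575
```

Emit:
{"name": "apply_moves", "arguments": {"increments": [{"xyz": [-1.5,0,0],"rotation": [0,0,0],"grip": 255},{"xyz": [-2.3,0,0],"rotation": [0,0,0],"grip": 255},{"xyz": [-3,0,0],"rotation": [0,0,0],"grip": 255},{"xyz": [-3.6,0,0],"rotation": [0,0,0],"grip": 255}]}}

```text
time: 12.08
ee_pos: [0.5033, 0.0294, 0.1229]
eef_rot: [0.732, -0.681, 0.0, 0.001]
ft_force: [-3.4, -10.6, -2.1]
width: 0.0176
```

```bash
python3 go.py .565 .0345 .1285 4.4; python3 look.py w9; python3 face.py
```

```text
head now [0.5651 0.0342 0.1277] yaw 4.163253658380285 F [ -3.4 -10.6  -2.1]
xyz mm [-0.0239  0.0728 -0.6277] rot [ 0.121  -0.1217 -0.2367] t 12.075
head axis y,z along tool x [[-63.28, -6.21], [-62.51, -5.86], [-61.92, -6.12], [-61.49, -6.53]] xrange [-56.4688  44.9743]
2923
yaw 1.1560513196724986 pitch -0.019566355372009868 inl 1933 extent [0.4898 0.0762 0.045 ] [0.5532 0.0784 0.15  ] res 0.00020224989501193319
near y 0.07645697429705658 centre 0.07721287049061419 far 0.07799062696376256
```

Emit:
{"name": "apply_moves", "arguments": {"increments": [{"xyz": [-2.6,0,0],"rotation": [0,0,-0.2],"grip": 255},{"xyz": [-3,0,0],"rotation": [0,0,-0.2],"grip": 255},{"xyz": [-3.4,0,0],"rotation": [0,0,-0.2],"grip": 255},{"xyz": [-3.8,0,0],"rotation": [0,0,-0.2],"grip": 255}]}}

```text
time: 12.68
ee_pos: [0.503, 0.0303, 0.1229]
eef_rot: [0.732, -0.681, 0.001, 0.003]
ft_force: [-1.6, -11.5, -2.1]
width: 0.0173
```

```bash
python3 go.py .565 .0345 .1285 4.4;  python3 face.py
```

```text
head now [0.5648 0.0351 0.1277] yaw 4.141673134765512 F [ -1.6 -11.5  -2.1]
xyz mm [ 0.8807 -0.1482 -0.641 ] rot [ 0.1573 -0.2877 -0.2583] t 12.675
2901
yaw 1.481172296602436 pitch -0.02564699074011593 inl 1974 extent [0.4888 0.0763 0.0442] [0.5529 0.0786 0.1504] res 0.00021177973850357868
near y 0.07649617866537609 centre 0.07746441945306216 far 0.07846131778250509
```

Emit:
{"name": "apply_moves", "arguments": {"increments": [{"xyz": [-3.3,0,0],"rotation": [0,0,-0.2],"grip": 255},{"xyz": [-3.8,0,0],"rotation": [0,0,-0.2],"grip": 255},{"xyz": [-4.3,0,0],"rotation": [0,0,-0.2],"grip": 255},{"xyz": [-4.8,0,0],"rotation": [0,0,-0.2],"grip": 255},{"xyz": [-5.3,0,0],"rotation": [0,0,-0.2],"grip": 255}]}}

```text
time: 13.35
ee_pos: [0.5029, 0.0319, 0.1229]
eef_rot: [0.732, -0.681, 0.002, 0.004]
ft_force: [-1.3, -13.8, -2.6]
width: 0.0176
```

```bash
python3 go.py .565 .0345 .1285 4.4;  python3 face.py
```

```text
head now [0.5647 0.0367 0.1277] yaw 4.080802235431733 F [ -1.3 -13.8  -2.6]
xyz mm [ 2.5084 -0.1456 -0.5698] rot [ 0.1691 -0.506  -0.3192] t 13.35
2607
yaw 2.5616930322532045 pitch -0.03303710951384095 inl 1922 extent [0.4883 0.0764 0.0463] [0.553  0.0797 0.1499] res 0.00022001130148007657
near y 0.07651220587956052 centre 0.0781938481564455 far 0.07991243015976843
```

```bash
python3 go.py .487 .0285 .1285 0.5
```

```text
head now [0.5648 0.0367 0.1278] yaw 4.084692095492585 F [  0.2 -14.5  -2. ]
xyz mm [-1.2592 78.0268 -0.3512] rot [ 0.1466 -0.5154  3.5847] t 13.4
```

Emit:
{"name": "apply_moves", "arguments": {"increments": [{"xyz": [9,0,0],"rotation": [0,-0.3,0],"grip": 255},{"xyz": [8,40,-0.5],"rotation": [0.1,-0.5,1.8],"grip": 255},{"xyz": [5,78,-0.5],"rotation": [0.1,-0.5,3.6],"grip": 255},{"xyz": [1,78,-0.5],"rotation": [0.1,-0.5,3.6],"grip": 255},{"xyz": [-1.5,78,-0.5],"rotation": [0.1,-0.5,3.6],"grip": 255}]}}

```text
time: 14.02
ee_pos: [0.4255, 0.0283, 0.124]
eef_rot: [0.71, -0.704, 0.0, -0.0]
ft_force: [0.7, 0.6, -3.3]
width: 0.0175
```

```bash
python3 go.py .487 .0285 .1285 0.5
```

```text
head now [0.4875 0.0292 0.1291] yaw 0.5222747807223129 F [ 0.7  0.6 -3.3]
xyz mm [0.6574 0.5411 0.5413] rot [-0.0281 -0.0094  0.0223] t 14.025
```

Emit:
{"name": "apply_moves", "arguments": {"increments": [{"xyz": [-1.2,0,0],"rotation": [0,0,0],"grip": 255},{"xyz": [-2.4,0,0],"rotation": [0,0,0],"grip": 255},{"xyz": [-3.4,0,0],"rotation": [0,0,0],"grip": 255},{"xyz": [-4.2,0,0],"rotation": [0,0,0],"grip": 255},{"xyz": [-5,0,0],"rotation": [0,0,0],"grip": 255}]}}

```text
time: 14.65
ee_pos: [0.4256, 0.0313, 0.124]
eef_rot: [0.709, -0.705, 0.001, 0.001]
ft_force: [-0.8, -10.1, -1.5]
width: 0.0175
```

```bash
python3 go.py .487 .0285 .1285 0.5; python3 face.py
```

```text
head now [0.4876 0.032  0.129 ] yaw 0.3859041246362125 F [ -0.8 -10.1  -1.5]
xyz mm [3.642  0.6392 0.5333] rot [-0.0045 -0.1261 -0.1141] t 14.65
3332
yaw 2.692198583304971 pitch -0.005482628586855679 inl 2514 extent [0.4985 0.0767 0.0439] [0.5533 0.0797 0.1508] res 0.00019941335288196926
near y 0.07653582156746366 centre 0.07831960504675758 far 0.08010951944781441
```

Touching at 10 N; continuing the near tap.

Emit:
{"name": "apply_moves", "arguments": {"increments": [{"xyz": [-2.5,0,0],"rotation": [0,0,0],"grip": 255},{"xyz": [-3.2,0,0],"rotation": [0,0,0],"grip": 255},{"xyz": [-3.9,0,0],"rotation": [0,0,0],"grip": 255},{"xyz": [-4.5,0,0],"rotation": [0,0,0],"grip": 255},{"xyz": [-5.1,0,0],"rotation": [0,0,0],"grip": 255}]}}

```text
time: 15.32
ee_pos: [0.4254, 0.0343, 0.1239]
eef_rot: [0.709, -0.706, 0.001, 0.002]
ft_force: [-3.1, -10.4, 0.2]
width: 0.0174
```

Emit:
{"name": "apply_moves", "arguments": {"increments": [{"xyz": [-3.3,0,0],"rotation": [0,0.1,-0.1],"grip": 255},{"xyz": [-3.9,0,0],"rotation": [0,0.1,-0.1],"grip": 255},{"xyz": [-4.5,0,0],"rotation": [0,0.1,-0.1],"grip": 255},{"xyz": [-5.1,0,0],"rotation": [0,0.1,-0.1],"grip": 255}]}}

```text
time: 15.82
ee_pos: [0.4251, 0.0369, 0.1238]
eef_rot: [0.708, -0.706, 0.002, 0.004]
ft_force: [-3.3, -11.9, 0.3]
width: 0.0173
```

```bash
python3 go.py .564 .028 .1285 4.5; python3 face.py
```

```text
head now [0.4871 0.0374 0.1287] yaw 0.1680434182837871 F [ -3.3 -11.9   0.3]
xyz mm [ 14.2819 -77.0513   0.2563] rot [ 0.1551 -0.4946 -4.3319] t 15.825
2846
yaw -0.5997163221903508 pitch 0.0019018167690638846 inl 2444 extent [0.5001 0.0794 0.0441] [0.5531 0.0815 0.1505] res 0.00023261332715741588
near y 0.0810180193384662 centre 0.08062132011813981 far 0.08022249643171561
```

```bash
python3 go.py .563 .0315 .1285 5
```

```text
head now [0.4871 0.0375 0.1287] yaw 0.17081322787333875 F [ -3.6 -12.5   0.6]
xyz mm [ 11.375  -76.1068   0.2204] rot [ 0.1578 -0.4931 -4.8292] t 15.875
```

Emit:
{"name": "apply_moves", "arguments": {"increments": [{"xyz": [9,0,0],"rotation": [0,-0.3,0],"grip": 255},{"xyz": [11,-38,-0.5],"rotation": [0.1,-0.5,-2.4],"grip": 255},{"xyz": [11.5,-76,0],"rotation": [0.1,-0.5,-4.8],"grip": 255},{"xyz": [11,-76,0],"rotation": [0.1,-0.5,-4.8],"grip": 255}]}}

```text
time: 16.38
ee_pos: [0.5031, 0.0261, 0.1232]
eef_rot: [0.737, -0.676, -0.001, -0.0]
ft_force: [-0.7, 1.0, -4.2]
width: 0.0177
```

```bash
python3 go.py .563 .0335 .1285 5
```

```text
head now [0.5648 0.0318 0.1281] yaw 4.963695224642706 F [-0.7  1.  -4.2]
xyz mm [-1.7975  1.6408 -0.3018] rot [ 0.0479  0.1367 -0.0363] t 16.375
```

Emit:
{"name": "apply_moves", "arguments": {"increments": [{"xyz": [-1.5,1,0],"rotation": [0,0,0],"grip": 255},{"xyz": [-2.7,1,0],"rotation": [0,0,0],"grip": 255},{"xyz": [-3.7,1,0],"rotation": [0,0,0],"grip": 255},{"xyz": [-4.5,1,0],"rotation": [0,0,0],"grip": 255},{"xyz": [-5.3,1,0],"rotation": [0,0,0],"grip": 255}]}}

```text
time: 17.0
ee_pos: [0.5008, 0.0296, 0.123]
eef_rot: [0.736, -0.676, -0.001, 0.001]
ft_force: [-3.0, -8.2, -3.6]
width: 0.0176
```

Emit:
{"name": "apply_moves", "arguments": {"increments": [{"xyz": [-2.5,0,0],"rotation": [0,0,-0.1],"grip": 255},{"xyz": [-3.2,0,0],"rotation": [0,0,-0.1],"grip": 255},{"xyz": [-3.9,0,0],"rotation": [0,0,-0.1],"grip": 255},{"xyz": [-4.5,0,0],"rotation": [0,0,-0.1],"grip": 255},{"xyz": [-5.1,0,0],"rotation": [0,0,-0.1],"grip": 255}]}}

```text
time: 17.62
ee_pos: [0.5001, 0.0319, 0.123]
eef_rot: [0.736, -0.677, -0.0, 0.002]
ft_force: [-1.6, -10.2, -3.1]
width: 0.0177
```

```bash
python3 go.py .564 .028 .1285 5; python3 face.py; python3 look.py w10
```

```text
head now [0.5619 0.0373 0.1278] yaw 4.753671084263999 F [ -1.6 -10.2  -3.1]
xyz mm [ 9.701  -1.3617 -0.4697] rot [ 0.1827 -0.1541 -0.2463] t 17.625
2478
yaw -0.03678236706235148 pitch 0.003969048605920366 inl 2111 extent [0.4852 0.0796 0.0498] [0.5812 0.0818 0.15  ] res 0.00018547762930346202
near y 0.08115422246823688 centre 0.08113204421061795 far 0.08110543248222872
head axis y,z along tool x [[-63.43, -5.97], [-62.57, -5.63], [-61.85, -5.88], [-61.33, -6.32]] xrange [-55.931  45.329]
```

View pics/w10.png

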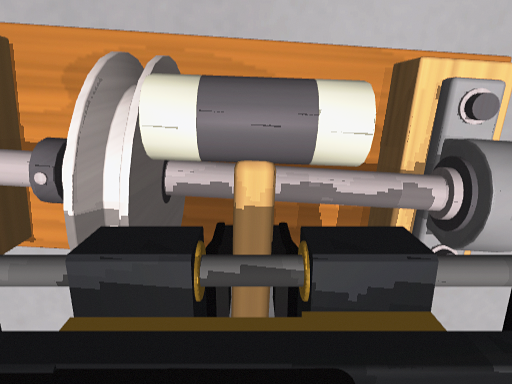

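The w10 view shows the mallet's outer edge bearing on the far side, with the collar at (47,172) beyond the pulley; face fit shows the far side +0.9 mm. Continuing.

Emit:
{"name": "apply_moves", "arguments": {"increments": [{"xyz": [-3.3,0,0],"rotation": [0.1,-0.1,-0.2],"grip": 255},{"xyz": [-4,0,0],"rotation": [0.1,-0.1,-0.2],"grip": 255},{"xyz": [-4.6,0,0],"rotation": [0.1,-0.1,-0.2],"grip": 255},{"xyz": [-5.2,0,0],"rotation": [0.1,-0.1,-0.2],"grip": 255},{"xyz": [-5.7,0,0],"rotation": [0.1,-0.1,-0.2],"grip": 255}]}}

```text
time: 18.35
ee_pos: [0.4998, 0.0346, 0.1231]
eef_rot: [0.736, -0.677, 0.001, 0.002]
ft_force: [1.2, -11.0, -4.1]
width: 0.0181
```

```bash
python3 go.py .564 .028 .1285 5; python3 face.py
```

```text
head now [0.5616 0.0401 0.1281] yaw 4.737224417058584 F [  1.2 -11.   -4.1]
xyz mm [12.5024 -1.4248 -0.3228] rot [ 0.0697 -0.2243 -0.2628] t 18.35
2505
yaw 1.4781514541556946 pitch -0.032309375121849115 inl 2089 extent [0.4861 0.0809 0.0503] [0.5811 0.084  0.15  ] res 0.00020974015587417601
near y 0.08123537545194563 centre 0.08219788920632601 far 0.08319650489833898
```

Emit:
{"name": "apply_moves", "arguments": {"increments": [{"xyz": [-3.6,0,0],"rotation": [0.1,-0.1,-0.2],"grip": 255},{"xyz": [-4.2,0,0],"rotation": [0.1,-0.1,-0.2],"grip": 255},{"xyz": [-4.7,0,0],"rotation": [0.1,-0.1,-0.2],"grip": 255},{"xyz": [-5.1,0,0],"rotation": [0.1,-0.1,-0.2],"grip": 255}]}}

```text
time: 18.9
ee_pos: [0.4997, 0.0361, 0.1232]
eef_rot: [0.735, -0.678, 0.002, 0.002]
ft_force: [1.0, -13.9, -5.8]
width: 0.0174
```

Emit:
{"name": "apply_moves", "arguments": {"increments": [{"xyz": [9,0,0],"rotation": [0,0,0],"grip": 255},{"xyz": [14,0,-50],"rotation": [0,0,0],"grip": 255},{"xyz": [50,40,-80],"rotation": [0,0,2],"grip": 255},{"xyz": [95,70,-90],"rotation": [0,0,3.5],"grip": 255},{"xyz": [95,70,-90],"rotation": [0,0,3.5],"grip": 255}]}}

```text
time: 19.52
ee_pos: [0.4364, -0.0673, 0.2149]
eef_rot: [0.712, -0.702, 0.004, 0.002]
ft_force: [0.1, 0.3, -4.8]
width: 0.0175
```

```bash
python3 go.py .487 .032 .1285 0.5; python3 face.py; python3 look.py w11;  python3 - <<'E'
from h import *
c=cam("scene"); np.savez("c_s2",**c);cv2.imwrite("pics/s2.png",cv2.resize(c["img"][130:240,170:320],None,fx=5,fy=5,interpolation=cv2.INTER_CUBIC))
c=cam("top");np.savez("c_t2",**c); cv2.imwrite("pics/t2.png",cv2.resize(c["img"][160:240,185:335],None,fx=5,fy=5,interpolation=cv2.INTER_CUBIC))
E
```

```text
head now [ 0.4984 -0.0661  0.2201] yaw 0.8374077415701038 F [ 0.1  0.3 -4.8]
xyz mm [-99.3468  10.2591  90.5419] rot [-0.1784 -0.4559  0.3374] t 19.525
7562
yaw 2.656006844359063 pitch 0.008055417928372353 inl 7560 extent [0.471  0.0795 0.0422] [0.5783 0.0864 0.1508] res 0.00040644694214032146
near y 0.08110817334818168 centre 0.08287547048815334 far 0.08463375996336218
head axis y,z along tool x [[-62.42, -6.21], [-61.96, -6.01], [-61.59, -6.08], [-61.46, -6.66]] xrange [-42.8498  45.4708]
```

View pics/w11.png

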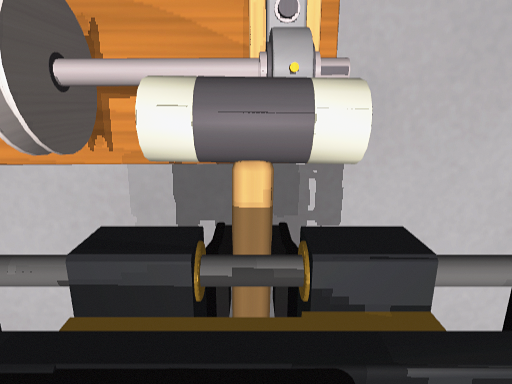

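View pics/t2.png

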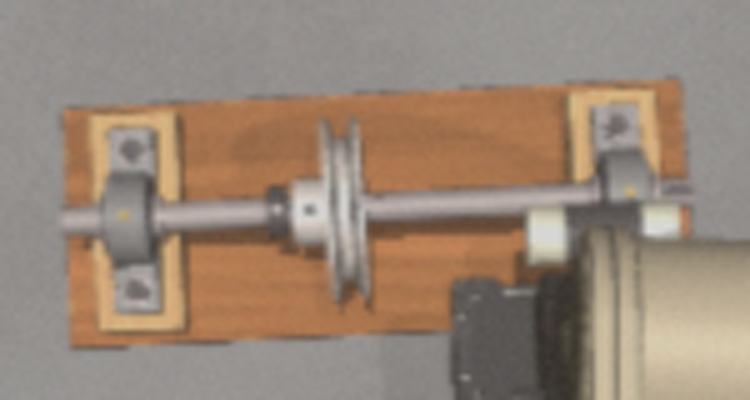

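View pics/s2.png

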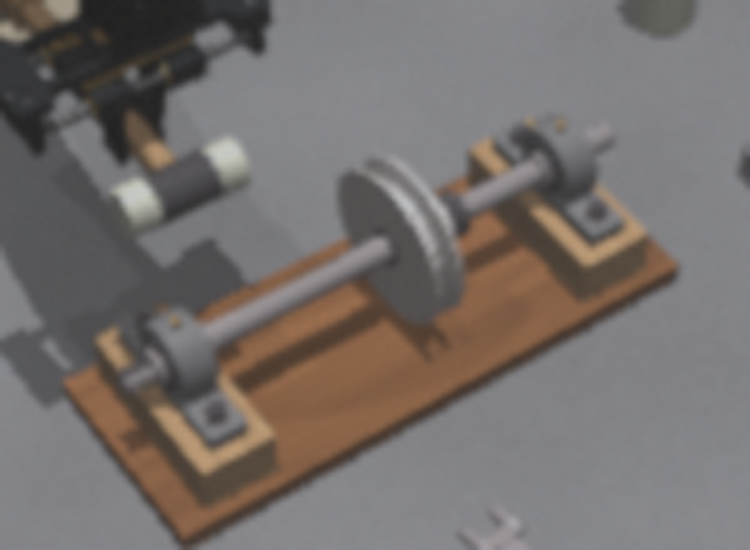

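The top view shows hub-to-collar gap shrunk from about 15 to 6–7 zoomed px (≈4 mm left), and face yaw is 2.66° with near y=0.0811 and far y=0.0846. Near side next.

Emit:
{"name": "apply_moves", "arguments": {"increments": [{"xyz": [-50,8,15],"rotation": [-0.2,-0.5,0.4],"grip": 255},{"xyz": [-90,10,50],"rotation": [-0.2,-0.5,0.4],"grip": 255},{"xyz": [-96,10,80],"rotation": [-0.2,-0.5,0.4],"grip": 255},{"xyz": [-99,10,90],"rotation": [-0.2,-0.5,0.4],"grip": 255},{"xyz": [-100,10,90],"rotation": [-0.2,-0.5,0.4],"grip": 255}]}}

```text
time: 20.35
ee_pos: [0.425, 0.0358, 0.1219]
eef_rot: [0.713, -0.701, -0.002, 0.001]
ft_force: [-1.4, -9.3, -6.3]
width: 0.0176
```

```bash
python3 go.py .487 .035 .1285 0.5
```

```text
head now [0.4871 0.0371 0.1266] yaw 0.917485568102208 F [-1.4 -9.3 -6.3]
xyz mm [ 1.6807  0.0768 -1.6282] rot [0.2662 0.1027 0.4175] t 20.35
```

```bash
python3 face.py; python3 go.py .487 .035 .1285 0.5
```

```text
3395
yaw 2.4372730837589804 pitch 0.0017652095939064093 inl 2753 extent [0.4961 0.0804 0.0435] [0.5519 0.0843 0.1504] res 0.00021869991326189963
near y 0.08146267547661831 centre 0.08308109868304063 far 0.08469754834610756
head now [0.4871 0.0371 0.1268] yaw 0.9034612591630093 F [ 0.7 -8.6 -7.9]
xyz mm [ 1.6257  0.105  -1.4574] rot [0.2601 0.1011 0.4035] t 20.4
```

Emit:
{"name": "apply_moves", "arguments": {"increments": [{"xyz": [-2,0,-1],"rotation": [0.2,0.1,0.4],"grip": 255},{"xyz": [-2.8,0,-1],"rotation": [0.2,0.1,0.4],"grip": 255},{"xyz": [-3.5,0,-1],"rotation": [0.2,0.1,0.4],"grip": 255},{"xyz": [-4.1,0,-1],"rotation": [0.2,0.1,0.4],"grip": 255},{"xyz": [-4.7,0,-1],"rotation": [0.2,0.1,0.4],"grip": 255}]}}

```text
time: 21.02
ee_pos: [0.4245, 0.0391, 0.1222]
eef_rot: [0.71, -0.704, -0.0, 0.002]
ft_force: [-0.1, -10.1, -8.2]
width: 0.0176
```

```bash
python3 face.py; python3 go.py .487 .035 .1285 0.5
```

```text
3321
yaw 0.7846463422576877 pitch 0.024268901001997075 inl 2577 extent [0.4963 0.0824 0.0437] [0.5519 0.085  0.1505] res 0.0002372473284965189
near y 0.0836956006681048 centre 0.08422958594776875 far 0.08473646006016251
head now [0.4865 0.04   0.127 ] yaw 0.47395781019619676 F [  2.6 -10.6  -8. ]
xyz mm [ 5.0319 -0.4516 -1.2918] rot [ 0.1706 -0.1129 -0.026 ] t 21.075
```

Emit:
{"name": "apply_moves", "arguments": {"increments": [{"xyz": [-2.6,0,-0.5],"rotation": [0.1,-0.1,0],"grip": 255},{"xyz": [-3.2,0,-1],"rotation": [0.1,-0.1,0],"grip": 255},{"xyz": [-3.6,0,-1],"rotation": [0.1,-0.1,0],"grip": 255}]}}

```text
time: 21.45
ee_pos: [0.4242, 0.0412, 0.1224]
eef_rot: [0.71, -0.705, -0.0, 0.002]
ft_force: [1.5, -11.0, -8.2]
width: 0.0177
```

```bash
python3 face.py; python3 go.py .563 .036 .1285 5
```

```text
3283
yaw -0.30977619634010894 pitch -0.0055814075957642305 inl 2479 extent [0.4964 0.0837 0.0429] [0.5515 0.086  0.1507] res 0.00024481323614642406
near y 0.0852083820730045 centre 0.08499981142578361 far 0.08479747536183939
head now [0.4862 0.042  0.1273] yaw 0.4162446937813087 F [  2.4 -11.   -8.6]
xyz mm [ 11.5319 -76.9692  -1.2607] rot [ 0.1601 -0.1245 -4.5838] t 21.5
```

Emit:
{"name": "apply_moves", "arguments": {"increments": [{"xyz": [9,0,0],"rotation": [0,-0.1,0],"grip": 255},{"xyz": [11,-38,-1.5],"rotation": [0.1,-0.1,-2.3],"grip": 255},{"xyz": [12,-77,-1],"rotation": [0.1,-0.1,-4.6],"grip": 255},{"xyz": [11,-77,-1],"rotation": [0.1,-0.1,-4.6],"grip": 255}]}}

```text
time: 22.0
ee_pos: [0.5032, 0.0316, 0.1227]
eef_rot: [0.738, -0.675, -0.001, -0.0]
ft_force: [-0.0, 1.0, -4.2]
width: 0.0177
```

```bash
python3 go.py .564 .038 .1285 5
```

```text
head now [0.565  0.0374 0.1276] yaw 5.08391280471524 F [-0.   1.  -4.2]
xyz mm [-0.7594  0.9175 -0.8301] rot [0.0567 0.1281 0.0839] t 22.0
```

Emit:
{"name": "apply_moves", "arguments": {"increments": [{"xyz": [-1,0.5,-0.5],"rotation": [0,0,0],"grip": 255},{"xyz": [-2,1,-0.5],"rotation": [0,0,0],"grip": 255},{"xyz": [-3,1,-0.5],"rotation": [0,0,0],"grip": 255},{"xyz": [-3.8,1,-0.5],"rotation": [0,0,0],"grip": 255},{"xyz": [-4.5,1,-0.5],"rotation": [0,0,0],"grip": 255}]}}

```text
time: 22.62
ee_pos: [0.5012, 0.0343, 0.123]
eef_rot: [0.737, -0.676, -0.001, 0.001]
ft_force: [-1.1, -8.0, -4.1]
width: 0.0178
```

Emit:
{"name": "apply_moves", "arguments": {"increments": [{"xyz": [-2.8,0,0],"rotation": [0,0,-0.1],"grip": 255},{"xyz": [-3.4,0,0],"rotation": [0,0,-0.1],"grip": 255},{"xyz": [-3.9,0,0],"rotation": [0,0,-0.1],"grip": 255},{"xyz": [-4.4,0,0],"rotation": [0,0,-0.1],"grip": 255}]}}

```text
time: 23.12
ee_pos: [0.5006, 0.036, 0.1231]
eef_rot: [0.737, -0.676, 0.0, 0.002]
ft_force: [0.3, -11.2, -4.4]
width: 0.0179
```

```bash
python3 face.py; python3 go.py .564 .038 .1285 5
```

```text
2607
yaw 0.00774875796959253 pitch 0.010468376608395865 inl 2109 extent [0.4863 0.084  0.0494] [0.5812 0.0859 0.1506] res 0.0001782503203590889
near y 0.08534301837470756 centre 0.08535400419024429 far 0.08535329671657296
head now [0.5624 0.0417 0.1279] yaw 4.893688699073991 F [  0.2 -10.   -3. ]
xyz mm [ 3.93   -1.3339 -0.406 ] rot [ 0.1539 -0.1587 -0.1063] t 23.175
```

Emit:
{"name": "apply_moves", "arguments": {"increments": [{"xyz": [-3.1,0,0],"rotation": [0.1,-0.1,-0.1],"grip": 255},{"xyz": [-3.7,0,0],"rotation": [0.1,-0.1,-0.1],"grip": 255},{"xyz": [-4.2,0,0],"rotation": [0.1,-0.1,-0.1],"grip": 255},{"xyz": [-4.6,0,0],"rotation": [0.1,-0.1,-0.1],"grip": 255}]}}

```text
time: 23.68
ee_pos: [0.5003, 0.038, 0.1232]
eef_rot: [0.736, -0.677, 0.001, 0.002]
ft_force: [1.7, -10.3, -5.3]
width: 0.0178
```

```bash
python3 face.py; python3 go.py .564 .038 .1285 5
```

```text
2612
yaw 0.8827580791379966 pitch -0.041351498700890714 inl 2076 extent [0.487  0.0849 0.0496] [0.581 0.087 0.15 ] res 0.0002075516044208872
near y 0.08543337953172825 centre 0.08599579540969586 far 0.08660440684985016
head now [0.5621 0.0435 0.1282] yaw 4.784323877131712 F [  0.6 -10.8  -5.1]
xyz mm [ 5.8243 -1.4354 -0.2478] rot [ 0.0388 -0.2241 -0.2157] t 23.725
```

Emit:
{"name": "apply_moves", "arguments": {"increments": [{"xyz": [-3.1,0,0],"rotation": [0,-0.2,-0.2],"grip": 255},{"xyz": [-3.6,0,0],"rotation": [0,-0.2,-0.2],"grip": 255},{"xyz": [-4,0,0],"rotation": [0,-0.2,-0.2],"grip": 255}]}}

```text
time: 24.1
ee_pos: [0.5002, 0.0391, 0.1233]
eef_rot: [0.736, -0.677, 0.001, 0.001]
ft_force: [1.9, -11.0, -6.2]
width: 0.0176
```

```bash
python3 face.py; python3 go.py .564 .038 .1285 5
```

```text
2608
yaw 1.6175587976858603 pitch -0.015058198194140485 inl 2029 extent [0.4867 0.0852 0.0527] [0.5811 0.0883 0.1506] res 0.00021049305304936006
near y 0.08541922645434183 centre 0.08648390374828074 far 0.0875654079169465
head now [0.562  0.0447 0.1284] yaw 4.77722206148097 F [  1.3 -10.5  -5.3]
xyz mm [ 7.038  -1.4298 -0.1091] rot [ 0.0117 -0.1946 -0.2228] t 24.15
```

Emit:
{"name": "apply_moves", "arguments": {"increments": [{"xyz": [9,0,0],"rotation": [0,0,0],"grip": 255},{"xyz": [15,30,-30],"rotation": [0,0,1.5],"grip": 255},{"xyz": [55,70,-50],"rotation": [0,0,3.5],"grip": 255},{"xyz": [85,76,-50],"rotation": [0,0,4.2],"grip": 255},{"xyz": [85,76,-50],"rotation": [0,0,4.2],"grip": 255}]}}

```text
time: 24.78
ee_pos: [0.4312, -0.0537, 0.1742]
eef_rot: [0.709, -0.705, 0.002, 0.001]
ft_force: [0.1, 0.8, -5.0]
width: 0.0175
```

```bash
python3 face.py; python3 - <<'E'
from h import *
c=cam("scene"); np.savez("c_s3",**c)
a=cv2.resize(c["img"][150:210,220:295],None,fx=8,fy=8,interpolation=cv2.INTER_CUBIC);cv2.imwrite("pics/s3.png",a)
c=cam("top");np.savez("c_t3",**c); cv2.imwrite("pics/t3.png",cv2.resize(c["img"][180:225,225:285],None,fx=10,fy=10,interpolation=cv2.INTER_CUBIC))
E
python3 go.py .487 .037 .1285 0.5; 
```

```text
7425
yaw 1.7861086646278568 pitch 0.03678856344436529 inl 7422 extent [0.4708 0.0839 0.0421] [0.5691 0.089  0.1383] res 0.0004228432684387239
near y 0.08532535942859659 centre 0.08653089202851046 far 0.08769531142517273
head now [ 0.4937 -0.0496  0.1787] yaw 0.664747061829928 F [ 0.3  0.5 -4.9]
xyz mm [-86.9831   5.7126  49.9484] rot [-0.0132 -0.1665  0.1647] t 24.925
```

View pics/t3.png

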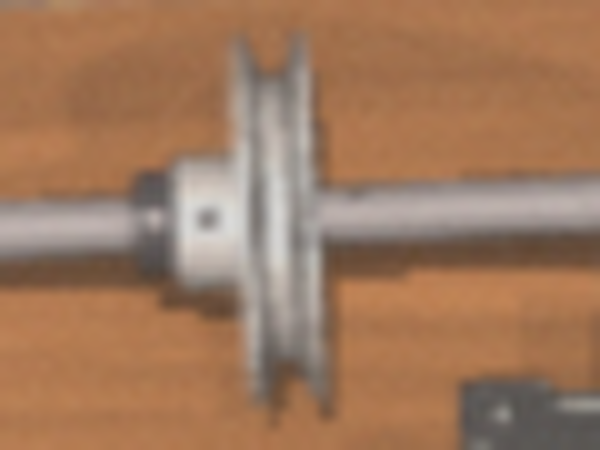

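View pics/s3.png

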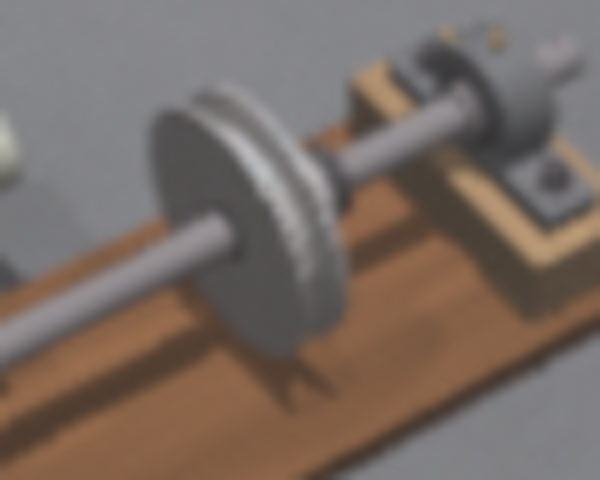

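The top zoom shows the collar edge at x≈172 and the hub end at ≈175: a millimetre or so is left. Near side again, gently.

Emit:
{"name": "apply_moves", "arguments": {"increments": [{"xyz": [-45,5,10],"rotation": [0,-0.2,0.2],"grip": 255},{"xyz": [-75,6,35],"rotation": [0,-0.2,0.2],"grip": 255},{"xyz": [-84,6,48],"rotation": [0,-0.2,0.2],"grip": 255},{"xyz": [-86,6,50],"rotation": [0,-0.2,0.2],"grip": 255}]}}

```text
time: 25.42
ee_pos: [0.4243, 0.0359, 0.1227]
eef_rot: [0.711, -0.703, -0.001, 0.0]
ft_force: [1.1, -0.2, -3.8]
width: 0.0175
```

```bash
python3 go.py .487 .0395 .1285 0.5; 
```

```text
head now [0.4863 0.0369 0.1277] yaw 0.5866255875445603 F [ 1.1 -0.2 -3.8]
xyz mm [-2.7057 -0.7577 -0.7606] rot [0.0794 0.0607 0.0866] t 25.425
```

Emit:
{"name": "apply_moves", "arguments": {"increments": [{"xyz": [-2,-0.7,-0.5],"rotation": [0,0,0],"grip": 255},{"xyz": [-3.5,-0.7,-0.5],"rotation": [0,0,0],"grip": 255},{"xyz": [-4.7,-0.7,-0.5],"rotation": [0,0,0],"grip": 255},{"xyz": [-5.5,-0.7,-0.5],"rotation": [0,0,0],"grip": 255},{"xyz": [-6.1,-0.7,-0.5],"rotation": [0,0,0],"grip": 255}]}}

```text
time: 26.05
ee_pos: [0.425, 0.0402, 0.1235]
eef_rot: [0.71, -0.704, -0.0, 0.001]
ft_force: [-1.7, -9.3, -0.6]
width: 0.0177
```

```bash
python3 face.py; python3 go.py .487 .0395 .1285 0.5; 
```

```text
3210
yaw 1.8258740951403492 pitch -0.01240646605912836 inl 2577 extent [0.4986 0.0842 0.0437] [0.5525 0.0877 0.1503] res 0.0002143811524439647
near y 0.08533351615098461 centre 0.08653795920523454 far 0.08775626745513469
head now [0.487  0.0409 0.1284] yaw 0.4460512138597892 F [-0.6 -8.6 -0.3]
xyz mm [1.4449 0.0184 0.009 ] rot [ 0.0753 -0.0624 -0.0539] t 26.1
```

Emit:
{"name": "apply_moves", "arguments": {"increments": [{"xyz": [-2.4,0,0],"rotation": [0,0,0],"grip": 255},{"xyz": [-2.9,0,0],"rotation": [0,0,0],"grip": 255},{"xyz": [-3.3,0,0],"rotation": [0,0,0],"grip": 255}]}}

```text
time: 26.48
ee_pos: [0.4248, 0.0409, 0.1236]
eef_rot: [0.709, -0.705, 0.001, 0.002]
ft_force: [-1.7, -10.3, -1.2]
width: 0.0175
```

```bash
python3 face.py; python3 go.py .487 .0395 .1285 0.5; 
```

```text
3207
yaw 1.474224142879216 pitch 0.009151324376614854 inl 2552 extent [0.4979 0.0847 0.0438] [0.5528 0.0877 0.1506] res 0.0002143458214591924
near y 0.08580216607840634 centre 0.08678523713647163 far 0.0877580826823208
head now [0.4869 0.0416 0.1285] yaw 0.27553111954591714 F [ -2.2 -10.9  -1.8]
xyz mm [ 2.302  -0.1165  0.1651] rot [ 0.101  -0.2169 -0.2245] t 26.525
```

Emit:
{"name": "apply_moves", "arguments": {"increments": [{"xyz": [-2.6,0,0],"rotation": [0,-0.1,-0.1],"grip": 255},{"xyz": [-3,0,0],"rotation": [0,-0.1,-0.1],"grip": 255},{"xyz": [-3.4,0,0],"rotation": [0,-0.1,-0.1],"grip": 255}]}}

```text
time: 26.9
ee_pos: [0.4247, 0.0417, 0.1237]
eef_rot: [0.708, -0.706, 0.001, 0.003]
ft_force: [-1.0, -12.0, -2.3]
width: 0.0172
```

```bash
python3 face.py; python3 go.py .487 .0395 .1285 0.5; 
```

```text
3188
yaw 1.1425638005512797 pitch 0.013421818323450681 inl 2517 extent [0.4989 0.0851 0.0438] [0.5523 0.0878 0.1504] res 0.00021658981841584963
near y 0.08627428319361968 centre 0.08703965831362617 far 0.0877900381368132
head now [0.4867 0.0422 0.1286] yaw 0.19272365844867068 F [ -1.4 -10.7  -1.1]
xyz mm [ 3.0223 -0.3008  0.2451] rot [ 0.1374 -0.2857 -0.3073] t 26.95
```

Emit:
{"name": "apply_moves", "arguments": {"increments": [{"xyz": [-2.6,0,0],"rotation": [0,-0.2,-0.2],"grip": 255},{"xyz": [-3,0,0],"rotation": [0,-0.2,-0.2],"grip": 255},{"xyz": [-3.4,0,0],"rotation": [0,-0.2,-0.2],"grip": 255}]}}

```text
time: 27.32
ee_pos: [0.4246, 0.042, 0.1238]
eef_rot: [0.708, -0.706, 0.001, 0.003]
ft_force: [-2.1, -13.6, -1.1]
width: 0.0176
```

```bash
python3 face.py; python3 go.py .564 .0385 .1285 5
```

```text
3182
yaw 1.1145708551150126 pitch -0.005326794099678556 inl 2491 extent [0.4992 0.085  0.0422] [0.5527 0.0878 0.1498] res 0.00021054555619812515
near y 0.08629445352460881 centre 0.08703078256033407 far 0.08777306280818745
head now [0.4866 0.0424 0.1286] yaw 0.1769057899484352 F [ -1.6 -13.   -0.8]
xyz mm [  9.3575 -77.6785   0.1121] rot [ 0.182  -0.2767 -4.8231] t 27.375
```

Near side has come up solid: 13.6 N with no movement. Checking the far side the same way.

Emit:
{"name": "apply_moves", "arguments": {"increments": [{"xyz": [9,0,0],"rotation": [0,-0.2,0],"grip": 255},{"xyz": [9.5,-38,-1],"rotation": [0.2,-0.3,-2.4],"grip": 255},{"xyz": [9.5,-77,0],"rotation": [0.2,-0.3,-4.8],"grip": 255},{"xyz": [8.5,-77,0],"rotation": [0.2,-0.3,-4.8],"grip": 255}]}}

```text
time: 27.88
ee_pos: [0.5035, 0.0334, 0.1233]
eef_rot: [0.737, -0.676, -0.001, -0.001]
ft_force: [0.3, -0.3, -3.6]
width: 0.0172
```

```bash
python3 go.py .564 .041 .1285 5
```

```text
head now [0.5653 0.0391 0.1283] yaw 4.9498886668749975 F [ 0.3 -0.3 -3.6]
xyz mm [-1.9615  1.113  -0.2329] rot [-0.0436  0.1444 -0.0501] t 27.875
```

Emit:
{"name": "apply_moves", "arguments": {"increments": [{"xyz": [-1.5,1,0],"rotation": [0,0,0],"grip": 255},{"xyz": [-2.8,1,0],"rotation": [0,0,0],"grip": 255},{"xyz": [-4,1,0],"rotation": [0,0,0],"grip": 255},{"xyz": [-4.8,1,0],"rotation": [0,0,0],"grip": 255},{"xyz": [-5.4,1,0],"rotation": [0,0,0],"grip": 255}]}}

```text
time: 28.5
ee_pos: [0.5015, 0.0374, 0.1232]
eef_rot: [0.736, -0.676, -0.0, -0.0]
ft_force: [-3.1, -6.6, -3.2]
width: 0.0173
```

Emit:
{"name": "apply_moves", "arguments": {"increments": [{"xyz": [-2.5,0,0],"rotation": [0,0,-0.1],"grip": 255},{"xyz": [-2.9,0,0],"rotation": [0,0,-0.1],"grip": 255},{"xyz": [-3.2,0,0],"rotation": [0,0,-0.1],"grip": 255}]}}

```text
time: 28.88
ee_pos: [0.501, 0.0382, 0.1232]
eef_rot: [0.736, -0.677, 0.0, 0.001]
ft_force: [-1.6, -9.2, -2.4]
width: 0.0174
```

```bash
python3 face.py; python3 go.py .564 .041 .1285 5
```

```text
2697
yaw 0.9479612671334815 pitch -0.03923618740221498 inl 2140 extent [0.4859 0.0859 0.0515] [0.5515 0.088  0.1498] res 0.0002100548419955268
near y 0.0863845760719895 centre 0.08699142854116237 far 0.0876421142618899
head now [0.5627 0.0437 0.1281] yaw 4.799709754341691 F [-2.3 -8.8 -2.2]
xyz mm [ 2.9753 -1.0662 -0.3551] rot [ 0.0792 -0.1033 -0.2003] t 28.925
```

Emit:
{"name": "apply_moves", "arguments": {"increments": [{"xyz": [-2.8,0,0],"rotation": [0,-0.1,-0.2],"grip": 255},{"xyz": [-3.2,0,0],"rotation": [0,-0.1,-0.2],"grip": 255},{"xyz": [-3.6,0,0],"rotation": [0,-0.1,-0.2],"grip": 255},{"xyz": [-3.8,0,0],"rotation": [0,-0.1,-0.2],"grip": 255}]}}

```text
time: 29.42
ee_pos: [0.5006, 0.0389, 0.1232]
eef_rot: [0.736, -0.677, 0.001, 0.002]
ft_force: [-1.2, -11.1, -2.6]
width: 0.0174
```

```bash
python3 face.py; python3 go.py .564 .041 .1285 5
```

```text
2586
yaw 1.1019553042808978 pitch -0.03779668324517641 inl 2062 extent [0.4857 0.0861 0.0511] [0.5508 0.088  0.1498] res 0.00021649141542206136
near y 0.08640752048585953 centre 0.08711734148659767 far 0.08786938960657123
head now [0.5624 0.0444 0.1281] yaw 4.780438666840141 F [ -2.  -10.4  -2.6]
xyz mm [ 3.7743 -1.2912 -0.2834] rot [ 0.1028 -0.1835 -0.2196] t 29.475
```

Emit:
{"name": "apply_moves", "arguments": {"increments": [{"xyz": [-3.2,0,0],"rotation": [0,-0.1,-0.2],"grip": 255},{"xyz": [-3.6,0,0],"rotation": [0,-0.1,-0.2],"grip": 255},{"xyz": [-3.9,0,0],"rotation": [0,-0.1,-0.2],"grip": 255}]}}

```text
time: 29.85
ee_pos: [0.5004, 0.0394, 0.1233]
eef_rot: [0.736, -0.677, 0.001, 0.003]
ft_force: [-2.3, -12.3, -2.9]
width: 0.0178
```

```bash
python3 face.py; python3 go.py .564 .041 .1285 5
```

```text
2572
yaw 1.1375235265120154 pitch -0.02165287468170133 inl 2034 extent [0.4866 0.0859 0.0523] [0.581  0.0884 0.1501] res 0.00020729946713613276
near y 0.08638445971106284 centre 0.08712689739131733 far 0.08789352633395478
head now [0.5621 0.0449 0.1281] yaw 4.732800446942065 F [ -0.9 -12.8  -3. ]
xyz mm [ 4.2855 -1.5584 -0.2452] rot [ 0.1341 -0.2888 -0.2672] t 29.9
```

Emit:
{"name": "apply_moves", "arguments": {"increments": [{"xyz": [-3.8,0,0],"rotation": [0,-0.2,-0.3],"grip": 255},{"xyz": [-4,0,0],"rotation": [0,-0.2,-0.3],"grip": 255},{"xyz": [-4.1,0,0],"rotation": [0,-0.2,-0.3],"grip": 255}]}}

```text
time: 30.28
ee_pos: [0.5002, 0.0397, 0.1233]
eef_rot: [0.736, -0.677, 0.001, 0.003]
ft_force: [-1.0, -13.4, -2.5]
width: 0.0179
```

```bash
python3 face.py; python3 go.py .564 .041 .1285 5
```

```text
2606
yaw 1.0518331151515876 pitch -0.07658336096818942 inl 2045 extent [0.4859 0.086  0.0537] [0.5509 0.0881 0.1496] res 0.00021489099238931417
near y 0.08644834861581868 centre 0.08710324966896406 far 0.0878437096506877
head now [0.562  0.0452 0.1281] yaw 4.755590655847541 F [ -1.8 -12.8  -2.4]
xyz mm [ 4.5686 -1.7098 -0.2028] rot [ 0.1549 -0.3128 -0.2444] t 30.325
```

Both sides now hold at about 13.4 N with no face movement, and the face yaw (1.05–1.14°) matches the shaft. It's home, so I'll withdraw and lay the mallet back at its original spot.

Emit:
{"name": "apply_moves", "arguments": {"increments": [{"xyz": [10,0,0],"rotation": [0,0,0],"grip": 255},{"xyz": [14,0,-50],"rotation": [0,0,0],"grip": 255},{"xyz": [16,0,-100],"rotation": [0,0,0],"grip": 255},{"xyz": [70,0,-110],"rotation": [0,0,-3],"grip": 255},{"xyz": [125,0,-110],"rotation": [0,0,-6],"grip": 255}]}}

```text
time: 30.95
ee_pos: [0.5116, -0.085, 0.2357]
eef_rot: [0.772, -0.636, 0.003, 0.002]
ft_force: [0.4, -0.7, -4.1]
width: 0.0176
```

```bash
python3 - <<'E'
from go import *
s=r.read_state(); 
a=np.radians(18.9); R_=np.array([[np.cos(a),-np.sin(a)],[np.sin(a),np.cos(a)]])
h=np.array([.4971,-.3693])+R_@np.array([.062,.0003])
go([h[0],h[1],.2],18.9)
E
```

```text
head now [ 0.5724 -0.0729  0.2407] yaw 10.98651684778676 F [ 0.4 -0.7 -4.1]
xyz mm [276.0392  68.4477  42.5351] rot [ 0.0267 -0.3762 -7.9135] t 30.95
```

Emit:
{"name": "apply_moves", "arguments": {"increments": [{"xyz": [55,13,5],"rotation": [0,-0.4,-2],"grip": 255},{"xyz": [112,27,12],"rotation": [0,-0.4,-4],"grip": 255},{"xyz": [168,41,22],"rotation": [0,-0.4,-6],"grip": 255},{"xyz": [224,55,32],"rotation": [0,-0.4,-8],"grip": 255},{"xyz": [274,68,42],"rotation": [0,-0.4,-8],"grip": 255}]}}

```text
time: 31.58
ee_pos: [0.4968, -0.3693, 0.1951]
eef_rot: [0.814, -0.581, -0.0, -0.0]
ft_force: [0.3, 0.7, -3.5]
width: 0.0174
```

Emit:
{"name": "apply_moves", "arguments": {"increments": [{"xyz": [0,0,0],"rotation": [0,0,0],"grip": 255},{"xyz": [0,0,0],"rotation": [0,0,0],"grip": 255}]}}

```text
time: 31.82
ee_pos: [0.497, -0.3688, 0.1949]
eef_rot: [0.814, -0.58, -0.0, -0.001]
ft_force: [0.4, 0.3, -4.4]
width: 0.0176
```

```bash
python3 look.py w12; python3 - <<'E'
from go import *
a=np.radians(18.9); R_=np.array([[np.cos(a),-np.sin(a)],[np.sin(a),np.cos(a)]])
h=np.array([.4971,-.3693])+R_@np.array([.062,.0003])
go([h[0],h[1],.018],18.9); st()
E
```

```text
head axis y,z along tool x [[-62.36, -5.34], [-61.89, -5.04], [-61.58, -5.2], [-61.49, -5.71]] xrange [-43.7748  44.5975]
head now [ 0.556  -0.3475  0.2003] yaw 19.10821255572462 F [-0.6  0.8 -4.3]
xyz mm [  1.2243   0.9509 182.2853] rot [-0.0538  0.0465  0.2082] t 31.875
{'time': 31.875, 'ee_pos': [0.4975, -0.368, 0.1953], 'eef_rot': [0.8147, -0.5799, -0.0001, -0.0006], 'ft_force': [-0.5864, 0.7959, -4.2535], 'torque': [-0.0208, 0.1174, 0.0341], 'width': 0.0172, 'joint_positions': [0.898, 0.3721, -0.4276, 1.5085, 0.1561, 1.295, -0.7836]}
```

View pics/w12.png

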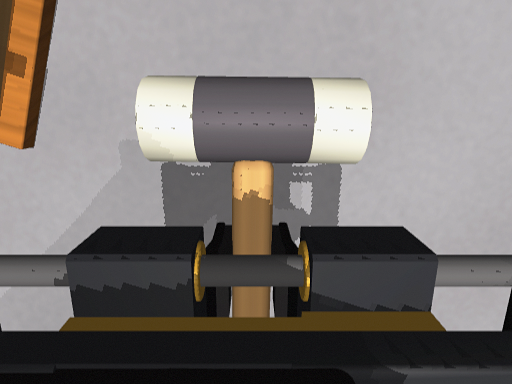

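The mallet is still centred and level over clear bench. Lowering by about 183 mm.

Emit:
{"name": "apply_moves", "arguments": {"increments": [{"xyz": [1,1,55],"rotation": [0,0,0.2],"grip": 255},{"xyz": [1,1,110],"rotation": [0,0,0.2],"grip": 255},{"xyz": [1,1,155],"rotation": [0,0,0.2],"grip": 255},{"xyz": [1,1,174],"rotation": [0,0,0.2],"grip": 255},{"xyz": [1,1,180],"rotation": [0,0,0.2],"grip": 255}]}}

```text
time: 32.5
ee_pos: [0.4976, -0.3684, 0.0155]
eef_rot: [0.814, -0.581, -0.0, -0.001]
ft_force: [0.4, -0.4, -3.6]
width: 0.0176
```

Emit:
{"name": "apply_moves", "arguments": {"increments": [{"xyz": [0,0,1],"rotation": [0,0,0],"grip": 255}]}}

```text
time: 32.62
ee_pos: [0.4987, -0.3688, 0.0161]
eef_rot: [0.814, -0.581, 0.001, -0.001]
ft_force: [-0.3, -0.2, -3.7]
width: 0.0177
```

Emit:
{"name": "apply_moves", "arguments": {"increments": [{"xyz": [0,0,2],"rotation": [0,0,0],"grip": 255},{"xyz": [0,0,3],"rotation": [0,0,0],"grip": 255}]}}

```text
time: 32.88
ee_pos: [0.4994, -0.3692, 0.0142]
eef_rot: [0.814, -0.581, 0.002, -0.001]
ft_force: [-0.8, -1.0, -3.1]
width: 0.0176
```

Emit:
{"name": "apply_moves", "arguments": {"increments": [{"xyz": [0,0,1],"rotation": [0,0,0],"grip": 255}]}}

```text
time: 33.0
ee_pos: [0.4995, -0.3694, 0.0136]
eef_rot: [0.814, -0.581, 0.002, -0.001]
ft_force: [-0.8, -0.0, -4.9]
width: 0.018
```

Emit:
{"name": "apply_moves", "arguments": {"increments": [{"xyz": [0,0,1],"rotation": [0,0,0],"grip": 255}]}}

```text
time: 33.12
ee_pos: [0.4996, -0.3695, 0.0128]
eef_rot: [0.814, -0.581, 0.003, -0.001]
ft_force: [0.8, -0.7, -4.1]
width: 0.0175
```

Emit:
{"name": "apply_moves", "arguments": {"increments": [{"xyz": [0,0,1],"rotation": [0,0,0],"grip": 255}]}}

```text
time: 33.25
ee_pos: [0.4997, -0.3697, 0.012]
eef_rot: [0.814, -0.581, 0.003, -0.001]
ft_force: [-2.4, 1.8, 4.8]
width: 0.0175
```

Bench contact: Fz rose to +4.8. Opening the gripper.

Emit:
{"name": "apply_moves", "arguments": {"increments": [{"xyz": [0,0,0],"rotation": [0,0,0],"grip": 180},{"xyz": [0,0,0],"rotation": [0,0,0],"grip": 100},{"xyz": [0,0,0],"rotation": [0,0,0],"grip": 0},{"xyz": [0,0,0],"rotation": [0,0,0],"grip": 0},{"xyz": [0,0,0],"rotation": [0,0,0],"grip": 0}]}}

```text
time: 33.88
ee_pos: [0.4997, -0.3697, 0.012]
eef_rot: [0.814, -0.581, 0.003, -0.001]
ft_force: [-0.5, 0.6, 0.1]
width: 0.0575
```

Emit:
{"name": "apply_moves", "arguments": {"increments": [{"xyz": [0,0,0],"rotation": [0,0,0],"grip": 0},{"xyz": [0,0,-20],"rotation": [0,0,0],"grip": 0},{"xyz": [0,0,-70],"rotation": [0,0,0],"grip": 0},{"xyz": [0,0,-130],"rotation": [0,0,0],"grip": 0},{"xyz": [0,0,-180],"rotation": [0,0,0],"grip": 0}]}}

```text
time: 34.5
ee_pos: [0.4991, -0.3692, 0.1962]
eef_rot: [0.814, -0.581, 0.004, -0.001]
ft_force: [0.7, -1.3, 0.3]
width: 0.0864
```

Emit:
{"name": "apply_moves", "arguments": {"increments": [{"xyz": [0,40,0],"rotation": [0,0,0],"grip": 0},{"xyz": [0,100,0],"rotation": [0,0,0],"grip": 0},{"xyz": [0,150,0],"rotation": [0,0,0],"grip": 0},{"xyz": [0,150,0],"rotation": [0,0,0],"grip": 0}]}}

```text
time: 35.0
ee_pos: [0.3533, -0.4205, 0.197]
eef_rot: [0.812, -0.583, 0.005, 0.0]
ft_force: [-0.0, 0.7, -0.1]
width: 0.0867
```

```bash
python3 - <<'E'
from h import *
st()
c=cam("scene"); cv2.imwrite("pics/s9.png",c["img"]);
c=cam("top");np.savez("c_t9",**c); cv2.imwrite("pics/t9.png",c["img"]); cv2.imwrite("pics/t9z.png",cv2.resize(c["img"][180:225,225:285],None,fx=10,fy=10,interpolation=cv2.INTER_CUBIC))
E
```

```text
{'time': 35.0, 'ee_pos': [0.3533, -0.4205, 0.197], 'eef_rot': [0.8122, -0.5834, 0.0045, 0.0004], 'ft_force': [-0.0003, 0.7267, -0.052], 'torque': [-0.0057, 0.0102, 0.0122], 'width': 0.0867, 'joint_positions': [1.1229, 0.2053, -0.3775, 1.7019, 0.0792, 1.2404, -0.5182]}
```

View pics/t9z.png

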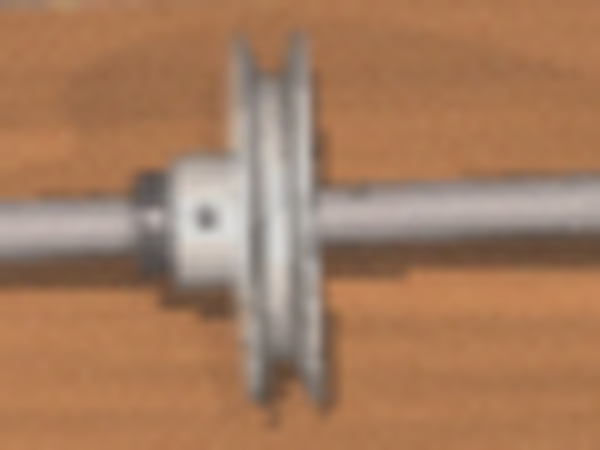

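View pics/s9.png

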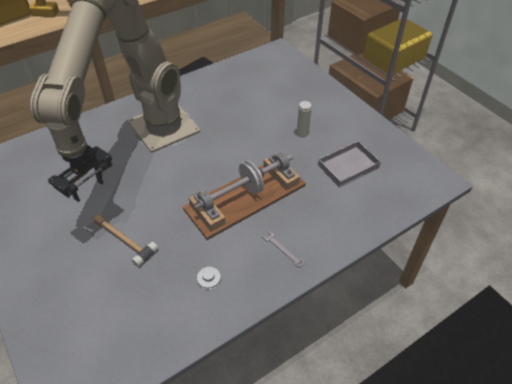

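View pics/t9.png

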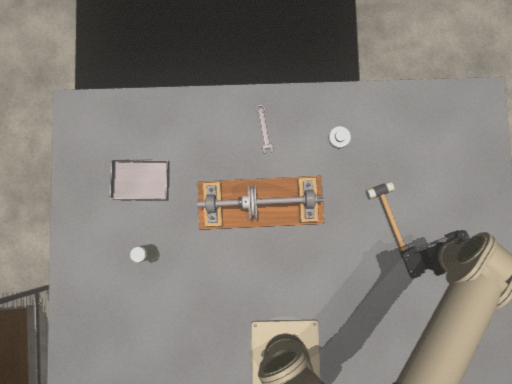

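The top zoom shows the hub end (x≈173) flush against the collar with the pulley square to the shaft. The mallet lies on the bench (head (381,190) in the top view, its original spot), the bystanders are unmoved and the gripper is clear. Handing in.

```bash
python3 -c "
from h import *
print(np.abs(r.read_state()['joint_vel']).max()); print(r.close_job())"
```

```text
0.026276932010151403
the job is handed in; nothing more can be done
None
```

The pulley is home against the set collar and the mallet is back on the bench where it lay; I handed the job in at about 35 s.

- **Tapping:** I held the mallet by its handle and tapped in eight short bouts, alternating near and far. Readings were mostly 8–14 N. These are end-of-row values, so peaks between readings were not seen. Each tap was a slow press with the mallet face rather than a swing. The gripper itself never touched the pulley.
- **One rough approach:** a near-side approach overran by about 2–4 mm and met the pulley at 9.3 N. The face moved only about 0.3 mm.
- **One ineffective tap:** the first far-side tap reached 15.6 N without moving the pulley, because the mallet bore on its inner edge. I turned the mallet to fix that.
- **Seating:** by camera the face centre moved about 10.6 mm, within the expected 8–12 mm. At the end both sides held against about 13.5 N with no movement beyond camera noise (about 0.1 mm).
- **Squareness:** the face is at about 1.1° and the shaft at about 1.15–1.4°, estimated by two methods that differ by about 0.25°. The top view shows no visible gap at the collar.
- **Surroundings:** the can, wrench, small pulley and tray look unmoved in the last pictures. The gripper was open and clear of everything, with about zero force on the wrist.

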